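# Wind the router lift up to the set-up bar

## Robot

A 6-joint arm with a two-finger parallel gripper is mounted at the origin on the work surface. World frame = base frame: x ahead of the robot, y to its left, z up, the work surface at z = 0. Lengths are in m, angles in rad, forces in N, time in s.
With the tool pointing down it reaches from about 0.375 to 0.9 m from the base axis. Payload 3.1 kg.
Tool frame: the origin (TCP) lies between the finger pads; the fingertips stand 8 mm ahead of it and the grasp point (between the pads) lies 11 mm behind it; z points along the fingers, y is the line along which they close (so a half turn about z gives the same grasp; the last joint's range is limited). The gripper opens to 87 mm and grips with 3 to 60 N. Pads are 19 mm wide; open, the fingers measure 117 mm over their backs; the gripper's body (75 mm by 190 mm) begins 51 mm behind the grasp point.
Start: joints at [-1.355, 0.527, 1.433, -0, 1.181, -0.178], TCP at [0.24, -0.577, 0.231] pointing down, gripper open.
Joint ranges: [-3.08, 3.08], [-0.75, 2.2], [0.22, 2.44], [-1.43, 4.57], [0, 2.65], [-2.85, 2.85]. Speed limits (rad/s): [2.79, 2.79, 3.14, 3.14, 3.14, 3.14].

## Interface

Orientations are given as a unit quaternion [x, y, z, w].
In Python, from rig import robot, vision, job gives the robot as it stands.
- The arm moves only by the shell command python3 -m handwheel 'ROWS' [OPENING] [FORCE]. ROWS is JSON, a list of rows, each a list of 4 numbers: the shift along the tool's x, y, z as a fraction of full scale, then the turn about the tool's z as a fraction of full scale. A call has 1 to 20 rows; each row is the pose to reach, as a shift and turn from the pose commanded when the call began, along the tool's axes at that moment, turning the shorter way round; what a row does not reach only later rows make up. Full scale, the value 1, is 300 mm for a shift and 2 pi rad for a turn. A row lasts 1/12 s, in which the tool goes at most 41.7 mm and 7.16 degrees, less where a joint would pass 70% of its speed; a pose out of reach is approached as far as the arm can. A call with a number of a shift or a turn outside -1 to 1 is refused whole. A call with a gripper value outside its range is refused whole. OPENING is the opening in per cent of the stroke, from 0 (shut) to 100 (fully open), set as the call begins (- or left out, the last holds). The fingers move at their own pace and stop on an object; FORCE is the grip in N (left out, the last holds). Time passes only in rows, so rows that repeat a pose let the fingers close. It gives the time, the measured TCP pose, the force, the opening and the grip force at its end, in the units of the state.
- robot.get_obs(): the state, without advancing time (a new reading comes with each control period).
- vision.camera(name): name is "scene" or "top" or "wrist"; returns a dict with "frame" (480x640x3 uint8, red, green, blue), "K" (3x3 intrinsics, pixels), "cam_to_world" (4x4, takes a point from camera to world coordinates); the wrist camera has in their place "hand_eye" (4x4, takes a point from camera to tool coordinates, whose origin is the TCP and whose axes are the flange's). Camera axes: x right, y down, z forward; pixel columns grow to the right and rows downward; lengths in m; the calibration is good to about 2 mm. A picture is of the moment at which its call begins: read the wrist's pose just before it. There is no depth.
- job.hand_in(): hands the job in; it is judged then, once.
Trained networks look in the newest picture that a camera, given by its name, has taken for a name from the list of things; names that differ only in an ending like _2 or _b are one class to them, and where a whole thing is asked for, a point or a joint stands for the part that bears it (a point fixed in the world has none). Each returns a list of dicts, best first, with "conf" (0 to 1); they miss things now and then, are a little off and sometimes report something else, mostly with a low value. They report only what shows in the picture. A call takes as long as a camera call. They do not tell look-alikes from the thing itself.
- vision.look_for(camera, label): "point" ([row, column] in pixels, amid what is visible of it).
- vision.outline_of(camera, label): "mask" (480x640 bool, what is visible of it) and "point" ([row, column] in pixels, amid what is visible of it).
The state is a dict: "time": time; "q": joint angles; "joint_velocities": joint speeds; "joint_torque": joint torques, N m; "position": TCP position; "tool_rot": TCP orientation; "ft_force": force on the tool from outside, world axes, zero at the start; "moment": the same for the moment, N m; "grip_width": finger opening in m; "grip_force": force on a finger pad.
Only numpy, scipy, OpenCV 4.12 (cv2) and the standard library are available. Lean on these libraries where they do the work, as an engineer would, in place of code of your own. Each camera call takes 0.05 s, during which the arm holds its last target. There are 200 camera calls.

## Task

Take the crank out of the bit block, seat it gently and fully down on the square shaft in the router table's lift hole, and wind the cutter up (clockwise raises it) until its tip is level with the top of the brass set-up bar that lies right beside it. Then pull the crank off and stand it back, fully down, in its hole in the bit block, leaving the bars and everything else undisturbed and not forcing the crank or knocking the cutter.

Things in the scene. Friction and masses are not known exactly. Their poses are not given: they have to be found in the camera images.
- router_table: Router table top lying on the bench, a dark cast-iron slab with green sides, 360 (x) x 460 (y) x 50 mm high, with a bright aluminium lift plate let in flush. Origin: centre of its underside on the bench; z up, its top face is at 50 mm. Along its far (+x) side runs a fence 75 mm high, its face 112 mm in +x from the origin
- lift_hole (a point): Centre of the round lift hole in the plate, at the level of the top face: 36 mm wide, and 36 mm deep down to a round brass collar. In its middle stands the square end of the lifting screw's shaft. z up
- shaft_end (a point): Centre of the upper end of the screw's steel shaft, 12 mm square (2 mm chamfer), 8 mm below the table's top face. How far the square is turned is unknown, any angle: find it by feel. It turns stiffly (about 0.12 N m) and stays where left. One turn clockwise seen from above raises the cutter 6 mm; anticlockwise lowers it
- bit_tip (a point): Centre of the flat top end of the cutter (red, 17 mm diameter) that stands upright out of the plate; it rises with the screw, 26 mm above the plate at most
- throat (a point): Point on the cutter's axis at the level of the table's top face: the cutter's height is that of bit_tip above this point
- crank: Lift crank, loose, 0.22 to 0.34 kg, at the start upright with its tube in the bit block. Origin: centre of the lower end of its socket tube; z up along the tube, x along the arm. Tube 28 mm across, open below: a square socket 14 mm wide (sides along crank x and y), 36 mm deep. Fully seated on the shaft, the tube's end rests on the collar, 36 mm below the table's top face
- crank_arm (a point): Middle of the crank's flat steel arm, at crank x = 35 mm, 85 mm above the crank's origin. The arm is 22 mm wide (crank y) and 8 mm thick, from crank x = -11 to 81 mm, with the tube under one end and the knob on the other. With the crank seated its underside clears the router table (or the bit block, when parked) by 45 mm
- knob_mid (a point): Middle of the crank's red knob: 24 mm diameter, 40 mm high, upright, spinning freely on its own axis, 70 mm from the tube's axis (crank x = 70 mm, 113 mm above the crank's origin; its lower end is 4 mm above the arm)
- caddy: Bit block, a fixed beech block 200 (x) x 100 (y) x 55 mm high with cutters (up to 27 mm proud) in its +x half. Origin: centre of its underside; z up
- park_hole (a point): Centre of the crank's parking hole in the block, at the level of its top: round, 33 mm wide, 36 mm deep; the crank stands in it at any angle, its tube's end on the hole's floor
- bar8: Brass set-up bar, loose, 100 x 8 mm and 8 mm high, lying on the router table, either right beside the cutter (about 55 mm from its axis) or away in a corner of the table as a spare. Origin: centre of its underside; x along its length
- bar12: The other brass set-up bar, loose, 100 x 12 mm and 12 mm high, in the other of the two places. Origin: centre of its underside; x along its length
- spare_ring: Red plastic reducing ring, 68 mm diameter, 6 mm thick, lying on the router table; to be left alone. Origin: centre of its underside
- wrench: Dark steel collet wrench, 175 mm long, 6 mm thick, lying on the bench; to be left alone
- push_block: Yellow push block with a black handle, 200 x 80 x 74 mm, on the bench; to be left alone
- turned_leg: Turned wooden piece with beads, 160 mm tall, 52 mm diameter, standing on the bench; to be left alone
Things that resemble listed ones, but are neither listed nor needed, are in the scene too. What is meant by the crank is not orange, and is the larger of those in its own colour.

How it is judged:
By the outcome, as a careful person would: the job done as asked, in the order asked, and still so for the second after the job is handed in, with the robot touching nothing.
It also fails if it takes over 72 s, if anything falls off the work surface, if the arm or the gripper's body presses on something with over 40 N, if the wrist force passes 120 N, or if a joint passes its speed limit or range.

## Working session

There is one attempt and no reset: what is moved stays moved. The work goes in short steps, Python scripts to look and compute and a shell command to move; the robot and the scene stay as the last step left them, time stands still between calls to the robot, and variables do not carry over. Pictures are saved under pics/ and viewed, at most 10 in all, crops included, and the job is handed in when it is done.

```bash
ls; mkdir -p pics; python3 - <<'E'
from rig import robot, vision, job
import cv2,numpy as np
o=robot.get_obs()
print({k:np.round(v,3).tolist() for k,v in o.items()})
for n in("scene","top"):
    c=vision.camera(n); cv2.imwrite(f"pics/{n}0.png",c["frame"][...,::-1]); print(n,c["K"].tolist(),np.round(c["cam_to_world"],4).tolist())
    for l in "crank knob_mid park_hole caddy lift_hole bit_tip bar8 bar12 spare_ring shaft_end crank_arm".split():
        print(l,[(np.round(d["point"]).tolist(),round(d["conf"],2)) for d in vision.look_for(n,l)][:4])
E
```

```text
pics
{'time': 0.0, 'q': [-1.355, 0.528, 1.434, -0.0, 1.181, -0.179], 'joint_velocities': [-0.001, 0.001, 0.0, 0.0, -0.0, -0.0], 'joint_torque': [-0.0, -44.004, -17.659, 0.063, 0.058, -0.0], 'position': [0.24, -0.576, 0.23], 'tool_rot': [0.981, 0.196, -0.0, -0.001], 'ft_force': [0.371, -0.182, 0.122], 'moment': [0.059, -0.003, 0.009], 'grip_force': 0.0, 'grip_width': 0.087}
scene [[563.6818733139197, 0.0, 313.8238889960966], [0.0, 563.6818733139197, 239.82170996298458], [0.0, 0.0, 1.0]] [[-0.7519, 0.5238, -0.4003, 1.1152], [0.6592, 0.5963, -0.4581, 0.574], [-0.0012, -0.6083, -0.7937, 1.1598], [0.0, 0.0, 0.0, 1.0]]
crank [([128.0, 211.0], 0.97), ([150.0, 246.0], 0.67), ([147.0, 297.0], 0.58)]
knob_mid [([139.0, 230.0], 0.55)]
park_hole [([149.0, 247.0], 0.3)]
caddy [([173.0, 238.0], 0.76)]
lift_hole [([278.0, 339.0], 0.91)]
bit_tip [([277.0, 342.0], 0.52)]
bar8 [([290.0, 360.0], 0.8), ([275.0, 342.0], 0.58), ([281.0, 426.0], 0.48)]
bar12 [([290.0, 360.0], 0.8), ([275.0, 342.0], 0.58), ([281.0, 426.0], 0.48)]
spare_ring [([195.0, 322.0], 0.58)]
shaft_end [([270.0, 338.0], 0.72), ([290.0
[... 297 characters left out ...]
, -0.0243], [0.0027, -0.168, -0.9858, 1.4226], [0.0, 0.0, 0.0, 1.0]]
crank [([327.0, 439.0], 0.74), ([277.0, 515.0], 0.64), ([253.0, 285.0], 0.62), ([272.0, 458.0], 0.58)]
knob_mid [([336.0, 449.0], 0.53), ([272.0, 503.0], 0.46), ([260.0, 470.0], 0.44), ([254.0, 284.0], 0.44)]
park_hole [([257.0, 442.0], 0.86), ([255.0, 282.0], 0.48), ([276.0, 139.0], 0.46)]
caddy [([255.0, 442.0], 0.91)]
lift_hole [([257.0, 286.0], 0.71), ([248.0, 248.0], 0.44)]
bit_tip []
bar8 [([250.0, 249.0], 0.73)]
bar12 [([250.0, 249.0], 0.73)]
spare_ring [([304.0, 366.0], 0.86)]
shaft_end [([252.0, 286.0], 0.96)]
crank_arm [([269.0, 455.0], 0.86), ([328.0, 440.0], 0.75), ([272.0, 516.0], 0.59), ([253.0, 286.0], 0.46)]
```

View pics/scene0.png

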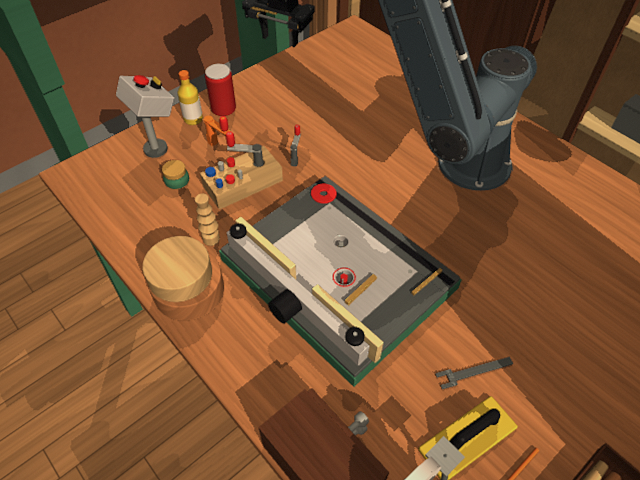

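View pics/top0.png

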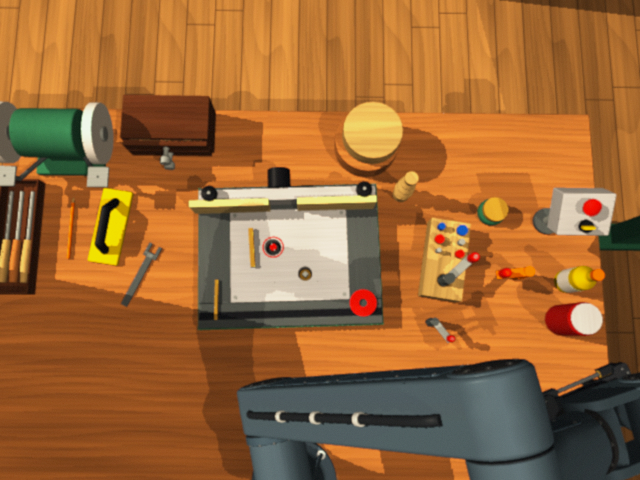

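Candidates for the crank (top image): the grey crank in the block, arm (270,458) and knob (258,474); the small grey crank on the bench (328,440); the orange crank (272,515). By the description I choose the one in the block. I'll check this with a crop and work out positions.

```bash
cat > h.py <<'E'
from rig import robot, vision, job
import cv2,numpy as np
from scipy.spatial.transform import Rotation as R
def cam(n,name=None):
    o=robot.get_obs(); c=vision.camera(n)
    if n=="wrist":
        T=np.eye(4);T[:3,:3]=R.from_quat(o["tool_rot"]).as_matrix();T[:3,3]=o["position"]
        c["cam_to_world"]=T@c["hand_eye"]
    if name: cv2.imwrite(f"pics/{name}.png",c["frame"][...,::-1])
    return c
def ray(c,rc,z):
    d=c["cam_to_world"][:3,:3]@np.linalg.solve(c["K"],[rc[1],rc[0],1.]); p=c["cam_to_world"][:3,3]
    return p+d*(z-p[2])/d[2]
def proj(c,P):
    T=np.linalg.inv(c["cam_to_world"]); q=c["K"]@(T[:3,:3]@np.array(P)+T[:3,3]); return q[1]/q[2],q[0]/q[2]
def yaw():
    return np.arctan2(*R.from_quat(robot.get_obs()["tool_rot"]).as_matrix()[[1,0],0])
def go(P,yw=None):
    """row that brings TCP to P with tool-x heading yw (rad)"""
    o=robot.get_obs(); M=R.from_quat(o["tool_rot"]).as_matrix(); y0=yaw()
    s=M.T@(np.array(P)-o["position"])/.3
    t=0 if yw is None else -((yw-y0+np.pi)%(2*np.pi)-np.pi)/(2*np.pi)
    q6=np.arctan2(P[1],P[0])+np.pi/2-(y0 if yw is None else yw); q6=(q6+np.pi)%(2*np.pi)-np.pi
    print("row",np.round(s,4),"turn %.4f"%t,"rows needed %.1f"%max(np.linalg.norm(s)*300/41.7,abs(t)*360/7.16),"q6~%.2f"%q6)
def find(n,l,k=3): return [(np.round(d["point"]).tolist(),round(d["conf"],2)) for d in vision.look_for(n,l)][:k]
E
python3 - <<'E'
from h import *
c=cam("top")
for n,rc,z in [("knobtop",(257,475),.152),("tubetop",(281,446),.108),("lift",(273,304.5),.05),("cutter",(247,272.5),.06),("park_front",(300,455),.0),("knob_small",(338,451),.1)]: print(n,np.round(ray(c,rc,z),4))
f=c["frame"]; a=cv2.resize(f[200:360,400:560],(560,560),interpolation=cv2.INTER_CUBIC)
cv2.imwrite("pics/crop.png",a[...,::-1])
b=robot.get_obs(); 
print(cam("wrist")["hand_eye"])
P=(ray(c,(257,475),.152)+ray(c,(281,446),.108))/2; P[2]=.33; print(P); 
go(P)
E
```

```text
knobtop [ 0.5395 -0.4192  0.152 ]
tubetop [ 0.4864 -0.3604  0.108 ]
lift [ 0.5079 -0.018   0.05  ]
cutter [0.5718 0.0638 0.06  ]
park_front [ 0.4479 -0.41    0.    ]
knob_small [ 0.3508 -0.3703  0.1   ]
[[-4.40669687e-04 -9.67797377e-01 -2.51730100e-01  6.99633674e-02]
 [ 9.99999846e-01 -3.41899245e-04 -4.36103697e-04 -1.01905946e-03]
 [ 3.35993683e-04 -2.51730253e-01  9.67797379e-01 -1.54676835e-01]
 [ 0.00000000e+00  0.00000000e+00  0.00000000e+00  1.00000000e+00]]
[ 0.51292093 -0.38982219  0.33      ]
row [ 1.0802 -0.2273 -0.3316] turn 0.0000 rows needed 8.3 q6~0.53
```

View pics/crop.png

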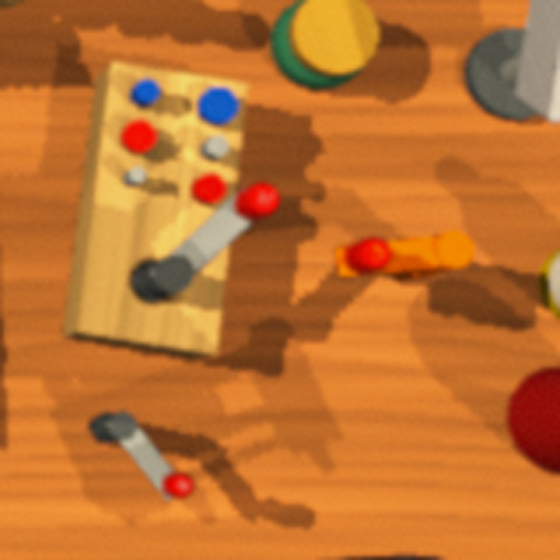

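The block's crank is the larger grey one (crop: tube (155,280), knob (258,200)). The small grey one on the bench is a look-alike, so the choice is confirmed. I'll go above it.

```bash
python3 -m handwheel '[[0.95,-0.2,-0.25,-0.303],[0.95,-0.2,-0.25,-0.303],[0.95,-0.2,-0.25,-0.303],[0.95,-0.2,-0.25,-0.303],[0.95,-0.2,-0.25,-0.303],[0.95,-0.2,-0.25,-0.303],[0.95,-0.2,-0.25,-0.303],[0.95,-0.2,-0.25,-0.303],[0.95,-0.2,-0.25,-0.303],[0.95,-0.2,-0.25,-0.303],[0.95,-0.2,-0.25,-0.303],[0.95,-0.2,-0.25,-0.303],[0.95,-0.2,-0.25,-0.303],[0.95,-0.2,-0.25,-0.303],[0.95,-0.2,-0.25,-0.303],[0.95,-0.2,-0.25,-0.303],[0.95,-0.2,-0.25,-0.303]]'; python3 - <<'E'
from h import *
print(robot.get_obs()["time"],yaw())
cam("top"); c=cam("wrist","w1")
for l in("crank","crank_arm","knob_mid","park_hole"): print(l,find("wrist",l))
E
```

```text
time: 2.72
position: [0.48, -0.4123, 0.3055]
tool_rot: [0.409, 0.912, 0.0, -0.0]
ft_force: [0.8, 0.3, 0.2]
grip_width: 0.0868
grip_force: 0.0
2.7167 2.2980051862114457
crank [([107.0, 274.0], 0.87), ([293.0, 272.0], 0.72), ([225.0, 354.0], 0.7)]
crank_arm [([229.0, 356.0], 0.84), ([295.0, 272.0], 0.75)]
knob_mid [([270.0, 357.0], 0.71), ([290.0, 281.0], 0.58), ([98.0, 247.0], 0.55)]
park_hole [([216.0, 379.0], 0.93)]
```

View pics/w1.png

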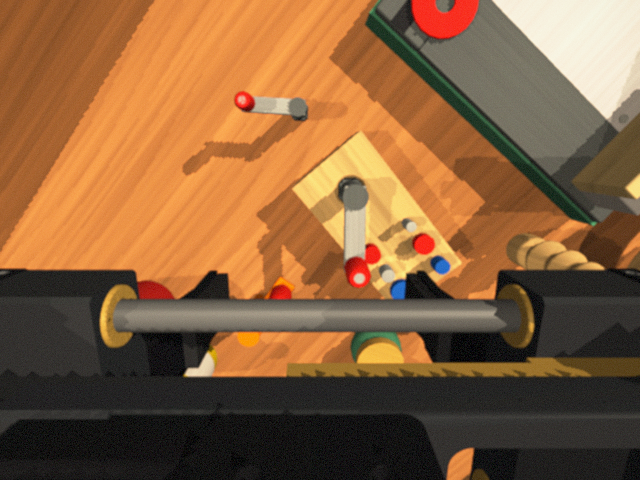

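The wrist view shows the block crank with its hub near (195,354), arm down the column at ~355 and knob top near (272,358). I'll measure the arm edges numerically.

```bash
python3 - <<'E'
from h import *
c=cam("wrist"); f=c["frame"]; print(c["K"][0,0])
hsv=cv2.cvtColor(f,cv2.COLOR_RGB2HSV)
for r in range(184,262,6): print(r,"".join("%4d"%v for v in f[r,336:376:2,0]),"|","".join("%4d"%v for v in hsv[r,336:376:2,1]))
red=((hsv[...,0]<8)|(hsv[...,0]>172))&(hsv[...,1]>180); red[:250]=0; red[295:]=0; red[:,:335]=0;red[:,380:]=0
for r in range(252,294,3):
    x=np.where(red[r])[0]; print(r,(x.min(),x.max()) if len(x) else "", f[r,357])
E
```

```text
350.9343275817872
184  246 143 102  77  46  55  56  83  96 100 101  99 103  90 133 214 225 238 242 241 |  142 143  28  36  39  42  46  37  40  33  43  33  35  88 142 155 152 146 141 146
190  148  89  47  50  96 120 122 124 124 118 121 128 123 120 118 159 225 222 228 239 |  140 132   5  24  45  43  36  39  37  32  48  38  44  43  41 104 146 150 150 147
196  157  83  65  84 124 126 118 123 124 122 122 128 124 125 122 115 168 225 221 220 |  148 135  27  36  41  40  43  35  39  42  38  44  39  43  42  31 108 152 148 155
202  196 184 162 131 123 124 121 118 125 119 123 121 119 124 117 145 248 244 231 224 |  151 152 157 134  56  45  44  39  43  39  44  32  43  39  33  65 139 143 147 146
208  205 199 187 224 178 139 131 121 126 116 122 123 134 176 214 249 251 240 239 235 |  151 151 154 153 106  50  49  34  47  35  44  35  46  51  50 117 134 143 146 148
214  245 251 251 253 193 201 212 219 221 218 221 211 212 216 215 249 250 247 243 240 |  139 134 133 135 118  47  49  54  47  53  50  53  54  52  59 124 131 142 142 141
220  250 250 251 253 197 203 215 219 219 216 219 209 213 214 213 248 251 2
[... 1027 characters left out ...]
64 185 177  61  52  51  56  73  96 119 111  79  52 115 221 232 240 232 230
252 (np.int64(366), np.int64(379)) [215 198 171]
255 (np.int64(366), np.int64(379)) [184 159 139]
258 (np.int64(352), np.int64(379)) [177  22  13]
261 (np.int64(348), np.int64(377)) [187  24  18]
264 (np.int64(346), np.int64(366)) [197  25  11]
267 (np.int64(345), np.int64(367)) [226  35  14]
270 (np.int64(346), np.int64(368)) [249  36  25]
273 (np.int64(346), np.int64(369)) [251  35  26]
276 (np.int64(346), np.int64(370)) [250  34  22]
279 (np.int64(347), np.int64(369)) [251  39  27]
282 (np.int64(349), np.int64(368)) [251  39  29]
285 (np.int64(351), np.int64(365)) [253  29  25]
288  [160  84  43]
291  [157  90  41]
```

```bash
python3 - <<'E'
from h import *
c=cam("wrist")
k=ray(c,(274,358),.152); a=ray(c,(214,355.2),.108); b=ray(c,(250,355.2),.108); hb=ray(c,(197,355.5),.116)
for v in(k,a,b,hb): print(np.round(v,4))
d=b-a; y=np.arctan2(d[1],d[0]); y2=np.arctan2(*(k-a)[[1,0]]); print("yaw arm",y,"a->knob",y2)
u=np.array([np.cos(y),np.sin(y)]); m=k[:2]-.035*u; tube=k[:2]-.07*u
print("mid",m,"tube",tube); print(proj(c,[*tube,.116]),proj(c,[*tube,.055]),proj(c,[*tube,.108]))
go([*m,.25],y+np.pi); go([*m,.104],y+np.pi)
E
```

```text
[ 0.5394 -0.4186  0.152 ]
[ 0.5077 -0.3818  0.108 ]
[ 0.5338 -0.4096  0.108 ]
[ 0.4947 -0.3687  0.116 ]
yaw arm -0.8171136558262978 a->knob -0.8599189465686388
mid [ 0.51543457 -0.3930615 ] tube [ 0.49148306 -0.36754042]
(np.float64(193.9519728984639), np.float64(353.9472102033137)) (np.float64(187.30648115109176), np.float64(348.47300901381874)) (np.float64(192.95331296623397), np.float64(353.1245674860044))
row [-0.0303  0.1311  0.1852] turn -0.0043 rows needed 1.6 q6~-1.41
row [-0.0303  0.1311  0.6718] turn -0.0043 rows needed 4.9 q6~-1.41
```

```bash
python3 -m handwheel '[[-0.032,0.135,0.3,-0.002],[-0.032,0.135,0.3,-0.002],[-0.032,0.135,0.3,-0.002],[-0.032,0.135,0.55,-0.002],[-0.032,0.135,0.55,-0.002],[-0.032,0.135,0.685,-0.002],[-0.032,0.135,0.685,-0.002],[-0.032,0.135,0.685,-0.002]]' 70; python3 - <<'E'
from h import *
c=cam("wrist","w2"); print(yaw()); print(robot.get_obs()["ft_force"],robot.get_obs()["position"])
E
```

```text
time: 3.78
position: [0.5153, -0.3912, 0.0976]
tool_rot: [0.404, 0.915, 0.001, -0.003]
ft_force: [0.2, -0.0, 1.1]
grip_width: 0.0614
grip_force: 0.0
2.3100954374254496
[ 0.13896536 -0.37208295  0.58240795] [ 0.51695402 -0.39296941  0.10053021]
```

View pics/w2.png

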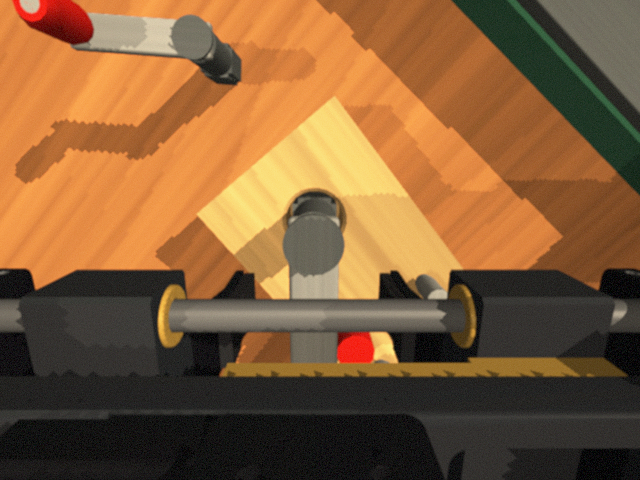

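Centred: the arm at columns 290–338 sits between the fingers, and the tube is in the hole at (195,316). Grip and lift.

```bash
python3 -m handwheel '[[0,0,0,0],[0,0,0,0],[0,0,0,0],[0,0,0,0],[0,0,0,0],[0,0,0,0],[0,0,0,0],[0,0,0,0]]' 0 35 && python3 -m handwheel '[[0,0,-0.02,0],[0,0,-0.05,0],[0,0,-0.1,0],[0,0,-0.15,0],[0,0,-0.2,0],[0,0,-0.28,0],[0,0,-0.28,0],[0,0,-0.28,0]]'; python3 - <<'E'
from h import *
o=robot.get_obs();print(o["ft_force"],o["position"],yaw(),o["time"],o["moment"])
c=cam("wrist","w3")
E
```

```text
time: 4.5
position: [0.5168, -0.3929, 0.1003]
tool_rot: [0.404, 0.915, -0.0, 0.0]
ft_force: [-0.9, -1.4, 1.9]
grip_width: 0.0212
grip_force: 35.0
time: 5.17
position: [0.5174, -0.3933, 0.1855]
tool_rot: [0.404, 0.915, -0.001, 0.002]
ft_force: [-0.4, -1.0, -3.7]
grip_width: 0.0217
grip_force: 35.0
[-0.41316483 -0.99496005 -3.70559081] [ 0.5173828  -0.39330981  0.18549312] 2.310207866410726 5.1667 [-0.00783214 -0.14560961 -0.01252795]
```

View pics/w3.png

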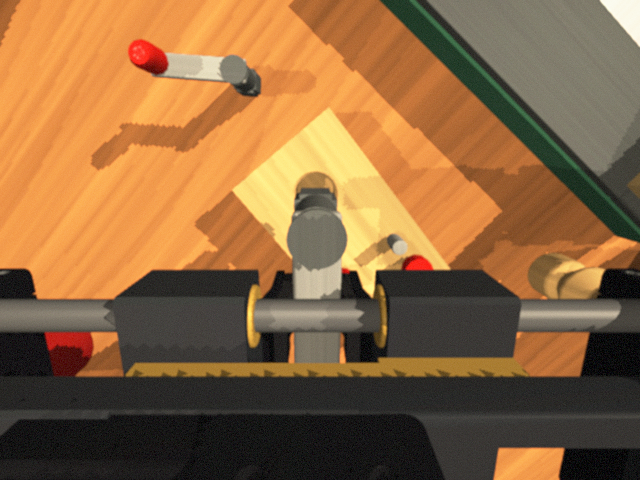

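```bash
python3 - <<'E'
from h import *
c=cam("wrist"); H=c["hand_eye"]; K=c["K"]
def tp(p):
    q=K@(np.linalg.inv(H)@[*p,1])[:3]; return np.round([q[1]/q[2],q[0]/q[2]],1)
for x0 in(.033,.035,.037): print(x0,"hub top",tp([x0,0,-.0127]),"arm top at tube",tp([x0,0,-.0077]),"tube rim far",tp([x0+.014,0,.0813]),"rim L/R",tp([x0,-.014,.0813]),tp([x0,.014,.0813]))
f=c["frame"]
print("col317", [(r,f[r,317].tolist()) for r in range(166,216,3)])
print("row195",[int(v) for v in f[195,288:348:2,2]])
print("row188",[int(v) for v in f[189,288:348:2,2]])
hsv=cv2.cvtColor(f,cv2.COLOR_RGB2HSV)
for r in (215,225,238,250,262,270): 
    x=np.where(hsv[r,270:365,1]<75)[0]+270; print(r,x.min(),x.max(),(x.min()+x.max())/2)
E
```

```text
0.033 hub top [237.5 312.4] arm top at tube [234.6 312.5] tube rim far [182.5 314. ] rim L/R [203.4 293.3] [203.4 334.7]
0.035 hub top [232.8 312.4] arm top at tube [230.1 312.5] tube rim far [179.5 314. ] rim L/R [200.5 293.3] [200.5 334.7]
0.037 hub top [228.1 312.4] arm top at tube [225.6 312.5] tube rim far [176.5 313.9] rim L/R [197.5 293.2] [197.5 334.8]
col317 [(166, [250, 215, 117]), (169, [252, 221, 123]), (172, [253, 217, 120]), (175, [173, 129, 71]), (178, [173, 129, 70]), (181, [172, 130, 75]), (184, [169, 123, 70]), (187, [144, 112, 72]), (190, [73, 76, 64]), (193, [85, 81, 72]), (196, [80, 76, 67]), (199, [84, 82, 72]), (202, [81, 81, 67]), (205, [88, 86, 74]), (208, [103, 99, 88]), (211, [135, 132, 113]), (214, [131, 129, 111])]
row195 [133, 127, 123, 107, 48, 57, 106, 116, 111, 109, 95, 79, 68, 62, 68, 76, 81, 96, 93, 100, 95, 94, 73, 70, 76, 107, 118, 109, 101, 108]
row188 [131, 129, 131, 112, 78, 67, 68, 68, 63, 67, 68, 69, 68, 70, 67, 62, 69, 65, 66, 69, 79, 88, 91, 66, 90, 115, 115, 112, 111, 112]
215 293 340 316.5
225 291 342 316.5
238 288 345 316.5
250 290 343 316.5
262 293 340 316.5
270 293 340 316.5
```

The crank is in the grip (tube slightly sagged, offset y≈+1.5 mm). Next, a look at the lift hole.

```bash
python3 - <<'E'
from h import *
go([.559,-.074,.185])
E
```

```text
row [ 0.6862  0.8198 -0.0053] turn 0.0000 rows needed 7.7 q6~-0.87
```

```bash
python3 -m handwheel '[[0.08,0.1,0,0],[0.2,0.23,0,0],[0.686,0.82,0,0],[0.686,0.82,0,0],[0.686,0.82,0,0],[0.686,0.82,0,0],[0.686,0.82,0,0],[0.686,0.82,0,0],[0.686,0.82,0,0],[0.686,0.82,0,0],[0.686,0.82,0,0],[0.686,0.82,0,0]]' - 50; python3 - <<'E'
from h import *
c=cam("wrist","w4"); print(robot.get_obs()["position"],yaw())
for l in("lift_hole","shaft_end","bit_tip","bar8"): print(l,find("wrist",l,2))
a=cv2.resize(c["frame"],(800,600),interpolation=cv2.INTER_CUBIC)
cv2.imwrite("pics/w4.png",a[...,::-1])
E
```

```text
time: 6.27
position: [0.5595, -0.0759, 0.1833]
tool_rot: [0.404, 0.915, -0.0, -0.0]
ft_force: [0.2, 0.4, -2.4]
grip_width: 0.0209
grip_force: 50.0
[ 0.55955902 -0.07624019  0.18352975] 2.3083109993946715
lift_hole [([143.0, 393.0], 0.91)]
shaft_end [([140.0, 394.0], 0.92)]
bit_tip [([118.0, 441.0], 0.79), ([357.0, 86.0], 0.19)]
bar8 [([58.0, 505.0], 0.67)]
```

View pics/w4.png

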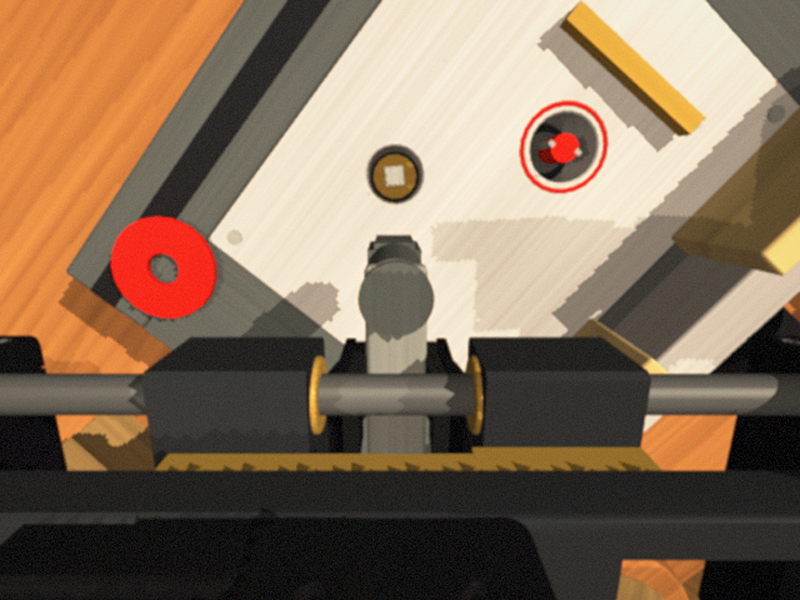

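The wrist view (800×600) shows the lift hole at (394,175) with its square shaft nearly aligned with the tool, the cutter at (565,148), and the set-up bar from (580,15) to (695,125). Next I measure the square's angle and the offsets.

```bash
python3 - <<'E'
from h import *
c=cam("wrist"); f=c["frame"]
hsv=cv2.cvtColor(f,cv2.COLOR_RGB2HSV)
r0,c0=140,315; s=4
crop=f[r0-22:r0+22,c0-22:c0+22]; big=cv2.resize(crop,None,fx=s,fy=s,interpolation=cv2.INTER_CUBIC)
h=cv2.cvtColor(big,cv2.COLOR_RGB2HSV); m=((h[...,1]<70)&(h[...,2]>120)).astype(np.uint8)
n,l,st,ce=cv2.connectedComponentsWithStats(m); 
i=l[88,88]; print("i",i,st[i],ce[i])
cnt=max(cv2.findContours((l==i).astype(np.uint8),0,1)[0],key=len); rc=cv2.minAreaRect(cnt); print(rc)
px=(rc[0][1]/s+r0-22+.5/s-.5, rc[0][0]/s+c0-22); print(px)
bx=cv2.boxPoints(rc)/s+[c0-22,r0-22]; W=np.array([ray(c,(b[1],b[0]),.042) for b in bx]); 
e=W[1]-W[0]; e2=W[2]-W[1]; print("sides",np.linalg.norm(e),np.linalg.norm(e2),"angles deg",np.degrees(np.arctan2(e[1],e[0])),np.degrees(np.arctan2(e2[1],e2[0])),"tool yaw",np.degrees(yaw()))
P=ray(c,px,.042); print("shaft",P)
T=np.eye(4); o=robot.get_obs(); M=R.from_quat(o["tool_rot"]).as_matrix(); print("shaft in tool",M.T@(P-o["position"]))
# tube rim edges this picture
for r in range(186,216,3): print(r,[int(v) for v in f[r,288:346:2,1]])
for n,pt,z in (("cutter",(118,452),.055),):print(n,ray(c,pt,z))
for d in vision.outline_of("wrist","bar12")[:3]:
    k=max(cv2.findContours(d["mask"].astype(np.uint8),0,1)[0],key=len); print(d["conf"],d["point"],cv2.minAreaRect(k))
cam("top")
for d in vision.outline_of("top","bar12")[:3]:
    k=max(cv2.findContours(d["mask"].astype(np.uint8),0,1)[0],key=len); print(d["conf"],d["point"],cv2.minAreaRect(k))
E
```

```text
i 3 [  60   59   60   62 3285] [88.98660578 89.42739726]
((89.04508972167969, 89.49590301513672), (60.56840896606445, 56.856449127197266), 84.80557250976562)
(139.99897575378418, 315.2612724304199)
sides 0.011501411108117057 0.01185495260721651 angles deg 47.21076488046439 -42.12970792857606 tool yaw 132.27399351018872
shaft [ 0.50926802 -0.01943635  0.042     ]
shaft in tool [0.07551856 0.00057918 0.14200328]
186 [227, 230, 230, 229, 232, 232, 230, 231, 231, 229, 232, 231, 232, 234, 232, 233, 235, 230, 229, 231, 228, 236, 235, 238, 238, 235, 232, 238, 233]
189 [232, 229, 230, 234, 231, 231, 199, 87, 78, 76, 75, 76, 75, 75, 76, 72, 73, 79, 76, 75, 117, 230, 239, 237, 234, 234, 234, 233, 236]
192 [231, 226, 234, 233, 211, 195, 118, 65, 66, 69, 67, 66, 62, 65, 66, 61, 66, 67, 72, 65, 64, 131, 190, 230, 235, 237, 235, 235, 235]
195 [231, 232, 230, 224, 88, 51, 101, 113, 112, 107, 83, 72, 62, 60, 73, 76, 80, 93, 98, 99, 104, 97, 67, 150, 238, 233, 237, 237, 237]
198 [233, 231, 235, 165, 48, 58, 99, 86, 60, 58, 55, 57, 59, 64, 67, 70, 74, 77, 79, 76, 91, 94, 76, 68, 184, 240, 236, 239, 22
[... 552 characters left out ...]
30, 164, 147, 110, 91, 106, 113, 111, 116, 115, 116, 112, 115, 119, 119, 116, 114, 117, 112, 105, 138, 160, 157, 192, 234, 235]
cutter [0.57616451 0.06280131 0.055     ]
0.7 [56.1, 503.7] ((504.59454345703125, 55.93243408203125), (137.74574279785156, 28.087181091308594), 43.15238952636719)
0.57 [354.2, 86.6] ((86.5, 353.5), (43.0, 73.0), 90.0)
0.3 [141.5, 390.6] ((346.5, 149.0), (298.0, 585.0), 90.0)
0.65 [247.2, 248.9] ((251.25880432128906, 247.43307495117188), (39.288536071777344, 5.947481632232666), 84.95755004882812)
0.6 [240.4, 252.5] ((235.2763214111328, 234.08108520507812), (109.69026947021484, 159.5355224609375), 20.170654296875)
0.48 [295.2, 214.6] ((215.5, 295.0), (3.0, 26.0), 0.0)
```

```bash
cat >> h.py <<'E'
def tcp_for(S,b,Y):
    Y=np.radians(Y); return np.array(S)[:2]-b[0]*np.array([np.cos(Y),np.sin(Y)])-b[1]*np.array([np.sin(Y),-np.cos(Y)])
E
python3 - <<'E'
from h import *
P=tcp_for((.5093,-.0194),(.0295,.0009),137.5); print(P); go([*P,.144],np.radians(137.5))
E
```

```text
[ 0.53044165 -0.03999346]
row [0.1524 0.0069 0.1336] turn -0.0144 rows needed 1.5 q6~-0.90
```

```bash
python3 -m handwheel '[[0.07,0.003,0,-0.007],[0.152,0.007,0,-0.0145],[0.152,0.007,0.07,-0.0145],[0.152,0.007,0.134,-0.0145],[0.152,0.007,0.134,-0.0145],[0.152,0.007,0.134,-0.0145]]'; python3 - <<'E'
from h import *
P=tcp_for((.5093,-.0194),(.0295,.0009),137.5); go([*P,.144],np.radians(137.5))
c=cam("wrist"); f=c["frame"]
a=cv2.resize(f[120:300,220:420],(800,720))[:600]; cv2.imwrite("pics/w5.png",a[...,::-1])
print(proj(c,(.5093,-.0194,.05)))
E
```

```text
time: 7.22
position: [0.53, -0.0395, 0.1434]
tool_rot: [0.362, 0.932, -0.0, -0.001]
ft_force: [0.6, 0.1, -2.5]
grip_width: 0.0214
grip_force: 50.0
row [-0.0021 -0.0002 -0.002 ] turn 0.0002 rows needed 0.0 q6~-0.90
(np.float64(206.60025631865307), np.float64(315.42968331708556))
```

View pics/w5.png

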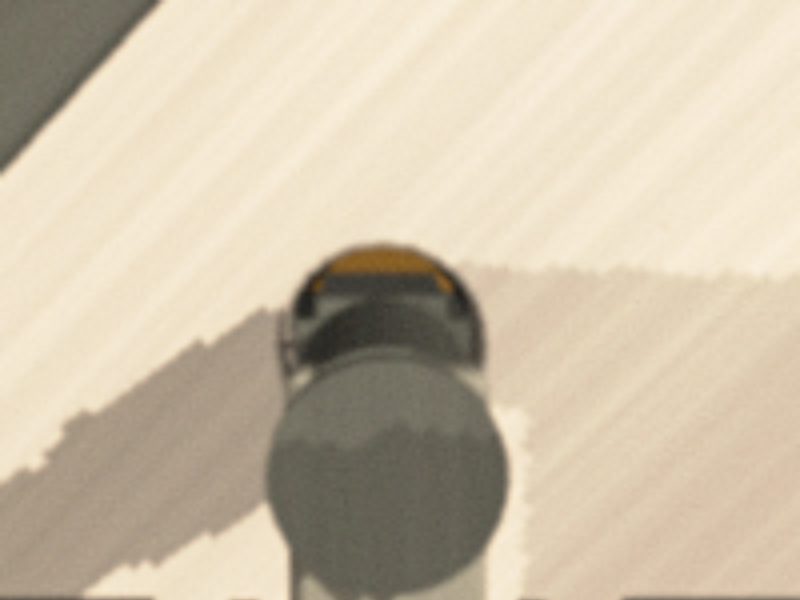

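```bash
python3 - <<'E'
from h import *
c=cam("wrist"); H=c["hand_eye"];K=c["K"]
def tx(rc,z):
    d=H[:3,:3]@np.linalg.solve(K,[rc[1],rc[0],1.]);p=H[:3,3];return p+d*(z-p[2])/d[2]
zt=robot.get_obs()["position"][2]; print(zt)
h=tx((181,315),zt-.05); t=tx((188.7,315),.0815); print("hole far",h,"centre",h[0]-.018,"tube far",t,"centre",t[0]-.014)
print(tx((200,290),zt-.05)[1],tx((200,341.2),zt-.05)[1],tx((200,292.5),.0815)[1],tx((200,339.5),.0815)[1])
E
```

```text
0.1446534030819181
hole far [0.04666942 0.00067761 0.0946534 ] centre 0.028669423649510504 tube far [0.04272541 0.00072853 0.0815    ] centre 0.028725414199796517
-0.017170978243331175 0.019340260260635667 -0.01448182061021663 0.017266204573981227
```

Centred to within half a millimetre. I'll lower it in gentle stages and watch the force.

```bash
python3 -m handwheel '[[0,0,0.02,0],[0,0,0.04,0],[0,0,0.055,0],[0,0,0.065,0],[0,0,0.073,0],[0,0,0.08,0],[0,0,0.08,0]]' && python3 -m handwheel '[[0,0,0.007,0],[0,0,0.013,0],[0,0,0.02,0],[0,0,0.02,0]]'
```

```text
time: 7.9
position: [0.5315, -0.0403, 0.1206]
tool_rot: [0.362, 0.932, -0.0, 0.001]
ft_force: [-0.6, -1.1, 4.8]
grip_width: 0.0215
grip_force: 50.0
time: 8.23
position: [0.5307, -0.0397, 0.1137]
tool_rot: [0.362, 0.932, 0.0, 0.0]
ft_force: [0.5, 0.2, -2.1]
grip_width: 0.0215
grip_force: 50.0
```

```bash
python3 -m handwheel '[[0,0,0.01,0],[0,0,0.02,0],[0,0,0.03,0],[0,0,0.04,0],[0,0,0.048,0],[0,0,0.048,0],[0,0,0.048,0]]' && python3 -m handwheel '[[0,0,0.004,0],[0,0,0.008,0],[0,0,0.008,0],[0,0,0.008,0]]'
```

```text
time: 8.82
position: [0.5305, -0.0397, 0.0991]
tool_rot: [0.362, 0.932, -0.0, -0.0]
ft_force: [1.7, -0.9, -4.0]
grip_width: 0.0212
grip_force: 50.0
time: 9.15
position: [0.5307, -0.0397, 0.0971]
tool_rot: [0.362, 0.932, 0.0, 0.0]
ft_force: [1.2, -2.3, -2.6]
grip_width: 0.0214
grip_force: 50.0
```

```bash
python3 -m handwheel '[[0,0,0.003,0],[0,0,0.003,0],[0,0,0.003,0]]' && python3 -m handwheel '[[0,0,0.003,0],[0,0,0.003,0],[0,0,0.003,0]]'
```

```text
time: 9.4
position: [0.5307, -0.0397, 0.0962]
tool_rot: [0.362, 0.932, 0.0, 0.0]
ft_force: [1.6, -0.6, -2.8]
grip_width: 0.021
grip_force: 50.0
time: 9.65
position: [0.5311, -0.04, 0.0957]
tool_rot: [0.362, 0.932, -0.0, 0.001]
ft_force: [2.3, -2.5, 2.3]
grip_width: 0.0213
grip_force: 50.0
```

Contact came at the expected depth, so the crank is fully seated. Release, rise, and check.

```bash
python3 -m handwheel '[[0,0,-0.002,0],[0,0,-0.002,0],[0,0,-0.002,0],[0,0,-0.002,0],[0,0,-0.002,0],[0,0,-0.06,0],[0,0,-0.18,0],[0,0,-0.3,0],[0,0,-0.3,0],[0,0,-0.3,0]]' 60 && python3 - <<'E'
from h import *
c=cam("wrist"); o=robot.get_obs(); print(o["position"],yaw(),o["ft_force"])
f=c["frame"]; cv2.imwrite("pics/w6.png",cv2.resize(f,(800,600))[...,::-1])
for l in("crank","crank_arm","knob_mid","bit_tip"): print(l,find("wrist",l,2))
Y=np.radians(137.5)
k=np.array([.5093,-.0194])-.07*np.array([np.cos(Y),np.sin(Y)]); print(k,"knob top px",proj(c,[*k,.147])); go([*k,.17]); go([*k,.119])
print("hub pred", proj(c,(.5093,-.0194,.108)))
E
```

```text
time: 10.48
position: [0.5318, -0.0399, 0.1873]
tool_rot: [0.362, 0.932, 0.0, 0.002]
ft_force: [0.1, -0.6, -0.7]
grip_width: 0.0519
grip_force: 0.0
[ 0.53044293 -0.03956571  0.18567975] 2.401358062302839 [-0.46971028  0.23125439 -0.15903368]
crank [([239.0, 315.0], 0.69)]
crank_arm [([240.0, 315.0], 0.93)]
knob_mid [([333.0, 315.0], 0.88), ([153.0, 391.0], 0.4)]
bit_tip [([184.0, 433.0], 0.68), ([154.0, 390.0], 0.59)]
[ 0.56090941 -0.06669131] knob top px (np.float64(329.9582224634971), np.float64(313.3146715554813))
row [-0.1391  0.0037  0.0454] turn 0.0000 rows needed 1.1 q6~-0.95
row [-0.1397  0.004   0.2154] turn 0.0000 rows needed 1.8 q6~-0.95
hub pred (np.float64(206.84263942198805), np.float64(313.5898465856768))
```

View pics/w6.png

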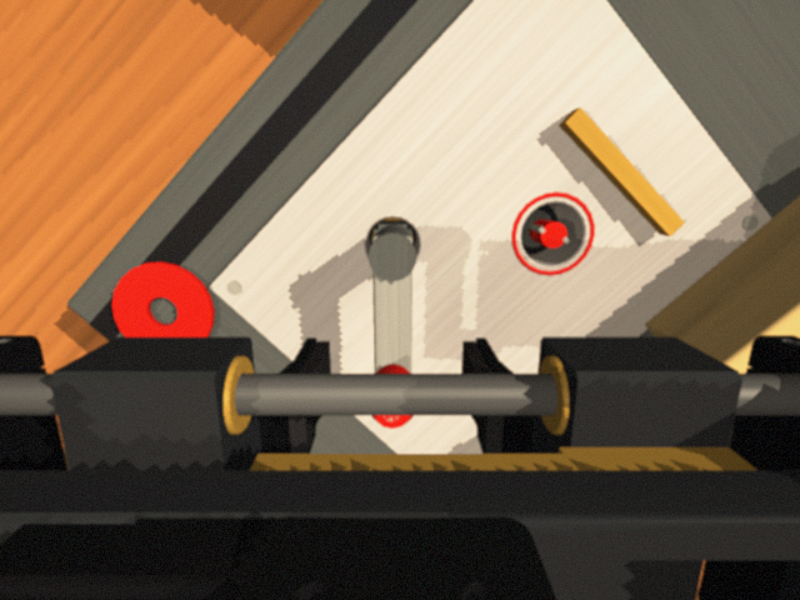

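Crank standing straight on the shaft: hub (254,392), knob (400,392) in the 800×600 view, with the cutter at (235,553) and the bar beside it. Now I measure bar width and cutter height.

```bash
cat >> h.py <<'E'
def cutter(c,near,verbose=True):
    """near=(row,col) of ring; returns ring centre, tip centre px, tip height"""
    f=c["frame"]; s=4; w=50; r0,c0=int(near[0])-w,int(near[1])-w; r0=max(r0,0)
    big=cv2.resize(f[r0:r0+2*w,c0:c0+2*w],None,fx=s,fy=s,interpolation=cv2.INTER_CUBIC)
    h=cv2.cvtColor(big,cv2.COLOR_RGB2HSV); red=(((h[...,0]<8)|(h[...,0]>172))&(h[...,1]>130)&(h[...,2]>90)).astype(np.uint8)
    n,l,st,ce=cv2.connectedComponentsWithStats(red)
    up=lambda x,y:(r0+(y+.5)/s-.5,c0+(x+.5)/s-.5)
    out=[]
    for i in np.argsort(-st[1:,4])[:4]+1:
        k=max(cv2.findContours((l==i).astype(np.uint8),0,1)[0],key=len)
        if len(k)<8 or st[i,4]<100: continue
        e=cv2.fitEllipse(k); out.append((i,st[i,4],up(*e[0]),np.array(e[1])/s)); 
        if verbose: print("comp",st[i],"ell",np.round(up(*e[0]),2),np.round(np.array(e[1])/s,1),"ang %.0f"%e[2])
    return out,red,big,up
E
python3 - <<'E'
from h import *
c=cam("wrist"); out,red,big,up=cutter(c,(188,442))
for r in range(0,400,12): print("".join("#" if (red[r,x] and big[r,x,0]>200) else "+" if red[r,x] else "." for x in range(0,400,6)))
v=[int(big[r,x,0]) for r,x in ((200,200),)]
for d in vision.outline_of("wrist","bar12")[:1]:
    k=max(cv2.findContours(d["mask"].astype(np.uint8),0,1)[0],key=len); print(d["point"],cv2.minAreaRect(k))
    hsv=cv2.cvtColor(c["frame"],cv2.COLOR_RGB2HSV); 
    m=np.zeros((480,640),np.uint8); m[70:200,430:560]=((hsv[...,0]>12)&(hsv[...,0]<28)&(hsv[...,1]>150))[70:200,430:560]; 
    for t in (120,150,180,200,220):
        mm=m*(hsv[...,2]>t).astype(np.uint8); ks=cv2.findContours(mm,0,1)[0]
        if ks:
            k=max(ks,key=cv2.contourArea); q=cv2.minAreaRect(k); bx=cv2.boxPoints(q)
            print(t,np.round(q[0]),np.round(q[1],1))
            for z in(.058,.062):
                W=np.array([ray(c,(b[1],b[0]),z) for b in bx]); print(z,np.linalg.norm(W[1]-W[0]).round(4),np.linalg.norm(W[2]-W[1]).round(4),W.mean(0).round(4))
E
```

```text
comp [   82    80   267   268 10422] ell [191.02 445.38] [63.4 69.3] ang 45
comp [ 143  165  122   99 7590] ell [190.65 443.85] [23.2 28. ] ang 113
...................................................................
...................................................................
...................................................................
...................................................................
...................................................................
...................................................................
...................................................................
.................................###########.......................
...........................########.......#######..................
.........................###...................####................
......................###.........................###..............
....................###.............................###............
..................###.................................##...........
.................###...................................##..........

[... 1346 characters left out ...]
.............
[142.2, 500.5] ((500.842041015625, 142.08074951171875), (128.8606719970703, 23.637453079223633), 46.97493362426758)
120 [503. 142.] [125.7  17.2]
0.058 0.0119 0.1009 [0.574 0.118 0.058]
0.062 0.0117 0.0995 [0.5726 0.1164 0.062 ]
150 [503. 141.] [125.7  16.7]
0.058 0.0115 0.1009 [0.5739 0.1181 0.058 ]
0.062 0.0113 0.0995 [0.5726 0.1166 0.062 ]
180 [503. 141.] [125.   16.4]
0.058 0.0113 0.1005 [0.5742 0.1183 0.058 ]
0.062 0.0111 0.099 [0.5728 0.1167 0.062 ]
200 [504. 141.] [125.   16.1]
0.058 0.011 0.1005 [0.5742 0.1184 0.058 ]
0.062 0.0109 0.099 [0.5728 0.1168 0.062 ]
220 [504. 142.] [124.4  15.8]
0.058 0.0109 0.1 [0.5744 0.1185 0.058 ]
0.062 0.0107 0.0985 [0.5731 0.117  0.062 ]
```

```bash
python3 -m handwheel '[[-0.139,0.004,0.03,0],[-0.139,0.004,0.03,0],[-0.139,0.004,0.03,0],[-0.139,0.004,0.12,0],[-0.139,0.004,0.215,0],[-0.139,0.004,0.215,0],[-0.139,0.004,0.215,0]]' && python3 -m handwheel '[[0,0,0,0],[0,0,0,0],[0,0,0,0],[0,0,0,0],[0,0,0,0],[0,0,0,0]]' 0 15; python3 - <<'E'
from h import *
c=cam("wrist"); print(robot.get_obs()["position"],proj(c,(.5735,.0625,.05)))
f=c["frame"]
p=proj(c,(.574,.118,.06)); print("bar px",p)
q1=proj(c,(.574-.05,.118,.06)); print(q1,find("wrist","bar12",1),find("wrist","bit_tip",2))
for d in vision.outline_of("wrist","bar12")[:1]:
    k=max(cv2.findContours(d["mask"].astype(np.uint8),0,1)[0],key=len);q=cv2.minAreaRect(k); print(d["point"],q)
    bx=cv2.boxPoints(q); e=bx[1]-bx[0] if q[1][0]<q[1][1] else bx[2]-bx[1]
    e=bx[1]-bx[0]; e2=bx[2]-bx[1]; e=e if np.linalg.norm(e)<np.linalg.norm(e2) else e2
    for sft in (-20,0,20):
        u=e/np.linalg.norm(e); v=np.array([-u[1],u[0]]); ctr=np.array(q[0])+v*sft
        print(u,[f[int(round(a[1])),int(round(a[0]))].tolist() for a in (ctr+u*t for t in range(-18,19)) if 0<=a[1]<480 and 0<=a[0]<640])
E
```

```text
time: 11.42
position: [0.5602, -0.0661, 0.1194]
tool_rot: [0.362, 0.932, -0.0, -0.003]
ft_force: [0.2, 1.6, 0.7]
grip_width: 0.0523
grip_force: 0.0
time: 11.92
position: [0.5626, -0.0672, 0.1215]
tool_rot: [0.362, 0.932, -0.0, 0.001]
ft_force: [-0.4, -1.0, 0.7]
grip_width: 0.0233
grip_force: 15.0
[ 0.56272763 -0.06721186  0.12139141] (np.float64(130.39312300488663), np.float64(480.91304018727266))
bar px (np.float64(60.46114601579071), np.float64(570.3202196225683))
(np.float64(-15.177762707180205), np.float64(519.8856469340969)) [([64.0, 564.0], 0.64)] [([131.0, 469.0], 0.72)]
[60.9, 563.7] ((562.85986328125, 60.171485900878906), (175.5539093017578, 40.70845413208008), 50.042449951171875)
[ 0.76652   -0.6422204] [[98, 78, 53], [85, 61, 30], [81, 57, 19], [83, 56, 27], [83, 56, 27], [78, 52, 15], [88, 61, 30], [78, 53, 21], [83, 60, 16], [81, 56, 19], [81, 58, 26], [113, 80, 30], [113, 80, 30], [203, 141, 49], [237, 173, 60], [234, 172, 60], [235, 173, 62], [235, 173, 69], [233, 168, 60], [232, 168, 59], [232, 172, 68], [233, 169, 63], [231, 169, 61], [234, 174, 69], [232, 168, 62], 
[... 680 characters left out ...]
71, 62], [237, 175, 63], [237, 174, 70], [237, 174, 70], [238, 176, 62], [237, 181, 80], [239, 195, 117]]
[ 0.76652   -0.6422204] [[102, 83, 57], [82, 58, 16], [82, 58, 16], [81, 57, 18], [82, 57, 23], [82, 63, 25], [79, 54, 16], [79, 54, 16], [82, 61, 25], [84, 62, 33], [82, 54, 27], [88, 64, 22], [162, 115, 40], [219, 152, 60], [238, 175, 68], [238, 178, 65], [237, 176, 67], [236, 174, 63], [235, 175, 67], [235, 175, 66], [234, 170, 66], [232, 166, 61], [233, 170, 64], [232, 170, 60], [232, 170, 60], [233, 168, 62], [234, 171, 67], [233, 170, 60], [235, 172, 66], [235, 171, 65], [237, 176, 65], [237, 175, 67], [237, 175, 67], [238, 179, 66], [238, 177, 65], [238, 181, 78], [239, 212, 155]]
```

The bar's lit top face is ~11.5 mm wide, so it is bar12 and the target is 12 mm. Now the cutter's height from this more oblique view.

```bash
cat >> h.py <<'E'
def height(c,near,thr=None,show=False):
    out,red,big,up=cutter(c,near,False); s=4
    ring=max(out,key=lambda o:o[3][1]); 
    tipm=(red>0)&(big[...,0]>(thr or 215))
    n,l,st,ce=cv2.connectedComponentsWithStats(cv2.morphologyEx(tipm.astype(np.uint8),cv2.MORPH_OPEN,np.ones((7,7),np.uint8)))
    # tip: largest compact comp, not the ring
    cand=[i for i in range(1,n) if st[i,2]<200 and st[i,3]<200]
    i=max(cand,key=lambda i:st[i,4]); k=max(cv2.findContours((l==i).astype(np.uint8),0,1)[0],key=len)
    (x,y),rad=cv2.minEnclosingCircle(k); bb=(st[i,0]+st[i,2]/2-.5,st[i,1]+st[i,3]/2-.5)
    A=ray(c,ring[2],.05)
    if show:
        for r in range(0,400,10): print("".join("#" if (l[r,x]==i) else "+" if red[r,x] else "." for x in range(0,400,5)))
    res=[]
    for px in (up(x,y),up(*bb)):
        # height z on the vertical axis through A nearest to pixel ray
        zs=np.linspace(.03,.09,601); d=[np.hypot(*(np.array(proj(c,[A[0],A[1],z]))-px)) for z in zs]; j=int(np.argmin(d)); res.append((round((zs[j]-.05)*1000,2),round(d[j],2)))
    print("ring",np.round(ring[2],1),np.round(ring[3],1),"axis",A.round(4),"tip px",np.round(up(x,y),1),"rad",round(rad/s,1),np.round(up(*bb),1),"height mm (circle, bbox):",res)
    return A
E
python3 - <<'E'
from h import *
c=cam("wrist"); height(c,(131,475),show=True)
E
```

```text
................................................................................
................................................................................
...........................................+++++++++++++++++++..................
......................................++++++++++++++++++++++++++++..............
..................................+++++++++..................+++++++++..........
...............................+++++++............................+++++++.......
.............................+++++...................................++++++.....
..........................++++++.......................................++++++...
........................+++++............................................+++++..
.......................++++................................................++++.
.....................++++...................................................++++
...................+++++.....................................................+++
..................++++........................................................++
.................++++..........................
[... 1643 characters left out ...]
+.........
......................++++++...................................+++++............
.........................++++++............................++++++...............
...........................++++++++...................++++++++..................
...............................+++++++++++++++++++++++++++......................
....................................+++++++++++++++++...........................
................................................................................
ring [130.6 484.3] [81.1 92.2] axis [0.5752 0.0637 0.05  ] tip px [131.6 486. ] rad 15.0 [131.8 486. ] height mm (circle, bbox): [(np.float64(2.1), np.float64(1.15)), (np.float64(2.1), np.float64(1.28))]
```

```bash
sed -i 's/s=4; w=50;/s=4; w=62;/; s/st\[i,2\]<200 and st\[i,3\]<200/st[i,2]<200 and st[i,3]<200 and abs(ce[i]-248).max()<100/; s/range(0,400,10)/range(0,496,10)/; s/range(0,400,5)/range(0,496,5)/' h.py; python3 - <<'E'
from h import *
c=cam("wrist"); 
for t in(200,215,230,240): height(c,(131,484),t)
f=c["frame"]
for r in (124,128,131,134,138): print(r,[int(v) for v in f[r,460:506,0]])
print("c486",[int(v) for v in f[110:152,486,0]])
A=np.array((.5752,.0637))
for h in(0,2,4,6): print(h,"disc ctr",np.round(proj(c,[*A,.05+h/1000]),1),"L/R",[np.round(proj(c,[A[0]+.0085*np.cos(t),A[1]+.0085*np.sin(t),.05+h/1000]),1).tolist() for t in np.radians([137.5+90,137.5-90,137.5,317.5])])
E
```

```text
ring [130.4 484.6] [84.6 96.3] axis [0.5753 0.0639 0.05  ] tip px [131.6 486. ] rad 15.2 [131.8 486. ] height mm (circle, bbox): [(np.float64(1.7), np.float64(1.33)), (np.float64(1.6), np.float64(1.46))]
ring [130.4 484.6] [84.6 96.3] axis [0.5753 0.0639 0.05  ] tip px [131.6 486. ] rad 15.0 [131.8 486. ] height mm (circle, bbox): [(np.float64(1.7), np.float64(1.33)), (np.float64(1.6), np.float64(1.46))]
ring [130.4 484.6] [84.6 96.3] axis [0.5753 0.0639 0.05  ] tip px [131.6 486. ] rad 14.8 [131.6 486. ] height mm (circle, bbox): [(np.float64(1.7), np.float64(1.33)), (np.float64(1.7), np.float64(1.33))]
ring [130.4 484.6] [84.6 96.3] axis [0.5753 0.0639 0.05  ] tip px [131.5 485.9] rad 14.5 [131.6 486. ] height mm (circle, bbox): [(np.float64(1.5), np.float64(1.2)), (np.float64(1.7), np.float64(1.33))]
124 [67, 67, 81, 88, 92, 93, 85, 89, 78, 80, 111, 151, 185, 199, 192, 202, 229, 244, 247, 245, 245, 244, 243, 245, 243, 244, 244, 244, 244, 243, 244, 244, 244, 244, 243, 245, 244, 247, 237, 185, 106, 68, 65, 78, 82, 89]
128 [69, 76, 68, 66, 75, 68, 71, 73, 67, 69, 87, 129, 182, 202, 2
[... 727 characters left out ...]
245, 244, 243, 243, 243, 244, 245, 244, 245, 243, 244, 243, 245, 240, 229, 210, 208, 204, 206, 195, 163, 116, 75, 69]
c486 [78, 87, 79, 84, 81, 83, 114, 185, 237, 245, 244, 244, 244, 245, 244, 244, 244, 243, 243, 244, 244, 244, 245, 245, 242, 244, 246, 243, 243, 245, 244, 245, 245, 245, 245, 241, 201, 136, 101, 97, 97, 99]
0 disc ctr [130.5 484.3] L/R [[130.5, 470.5], [130.5, 498.1], [115.9, 486.0], [144.8, 482.6]]
2 disc ctr [130.4 485.8] L/R [[130.4, 471.9], [130.4, 499.7], [115.6, 487.5], [144.8, 484.1]]
4 disc ctr [130.2 487.3] L/R [[130.2, 473.3], [130.2, 501.4], [115.3, 489.1], [144.8, 485.6]]
6 disc ctr [130.  488.9] L/R [[130.0, 474.7], [130.1, 503.1], [115.0, 490.7], [144.8, 487.1]]
```

The cutter stands about 2 mm proud, so about 1⅔ turns are needed. I wind clockwise by the knob, starting with 120°.

```bash
python3 -m handwheel '[[0.0051,-0.0485,0,0],[0.0202,-0.0949,0,0],[0.0446,-0.1372,0,0],[0.0772,-0.1734,0,0],[0.1167,-0.2021,0,0],[0.1612,-0.2219,0,0],[0.2089,-0.2321,0,0],[0.2577,-0.2321,0,0],[0.3054,-0.2219,0,0],[0.35,-0.2021,0,0],[0.35,-0.2021,0,0]]'; python3 - <<'E'
from h import *
c=cam("wrist"); o=robot.get_obs(); print(o["position"],yaw(),o["grip_width"],o["ft_force"],o["time"])
p=proj(c,(.5753,.0638,.05)); print(p)
if 20<p[0]<460 and 20<p[1]<620: height(c,p)
E
```

```text
time: 13.13
position: [0.4407, -0.0397, 0.121]
tool_rot: [0.361, 0.932, -0.0, -0.002]
ft_force: [-4.2, -1.7, 9.5]
grip_width: 0.0234
grip_force: 15.0
[ 0.4409993  -0.04028158  0.12104665] 2.402971400651959 0.02340589583061682 [-4.79934045 -0.78496848  9.38712031] 13.1833
(np.float64(295.81487404857427), np.float64(555.7234342293725))
ring [295.3 556.4] [65.3 78.4] axis [0.5753 0.0644 0.05  ] tip px [294.9 561.1] rad 10.4 [292.9 561.1] height mm (circle, bbox): [(np.float64(3.4), np.float64(2.76)), (np.float64(2.5), np.float64(4.47))]
```

```bash
python3 -m handwheel '[[0.0395,0.0287,-0.004,0],[0.0721,0.0649,-0.004,0],[0.0965,0.1072,-0.004,0],[0.1116,0.1536,-0.004,0],[0.1167,0.2021,-0.004,0],[0.1116,0.2506,-0.004,0],[0.0965,0.297,-0.004,0],[0.0721,0.3393,-0.004,0],[0.0395,0.3755,-0.004,0],[0,0.4042,-0.004,0],[0,0.4042,-0.004,0]]'; python3 - <<'E'
from h import *
c=cam("wrist"); o=robot.get_obs(); print(o["position"],yaw(),o["grip_width"],o["ft_force"],o["time"])
p=proj(c,(.5753,.0638,.05)); print(p)
if 20<p[0]<460 and 20<p[1]<620: height(c,p,show=True)
E
```

```text
time: 14.1
position: [0.5266, 0.0468, 0.1211]
tool_rot: [0.361, 0.932, -0.001, -0.0]
ft_force: [-0.8, -2.6, -0.1]
grip_width: 0.0233
grip_force: 15.0
[0.52525934 0.04729819 0.12100781] 2.4016290456049587 0.023435623671154784 [-1.17006155 -3.08305193 -1.24526801] 14.15
(np.float64(288.3881912655371), np.float64(380.1720374782782))
....................................................................................................
....................................................................................................
....................................................................................................
....................................................................................................
....................................................................................................
....................................................................................................
....................................................................................................
.............................................................
[... 3787 characters left out ...]
..........................................................................................
....................................................................................................
....................................................................................................
....................................................................................................
....................................................................................................
ring [279.5 380.3] [52.2 68.1] axis [0.5703 0.068  0.05  ] tip px [289.8 375.5] rad 6.6 [289.8 374. ] height mm (circle, bbox): [(np.float64(11.7), np.float64(8.74)), (np.float64(10.7), np.float64(10.09))]
```

```bash
python3 -m handwheel '[[-0.0446,0.0198,0,0],[-0.0923,0.03,0,0],[-0.1411,0.03,0,0],[-0.1888,0.0198,0,0],[-0.2333,0,0,0],[-0.2728,-0.0287,0,0],[-0.3054,-0.0649,0,0],[-0.3298,-0.1072,0,0],[-0.3449,-0.1536,0,0],[-0.35,-0.2021,0,0],[-0.35,-0.2021,0,0],[-0.35,-0.2021,0,0]]'; python3 - <<'E'
from h import *
c=cam("wrist"); o=robot.get_obs(); print(o["position"],yaw(),o["grip_width"],o["ft_force"],o["time"])
p=proj(c,(.5753,.0638,.05)); print(p)
for t in(200,230):height(c,p,t)
f=c["frame"]
for r in (122,126,130,134,138): print(r,[int(v) for v in f[r,462:512,0]])
print("c490",[int(v) for v in f[105:155,490,0]])
E
```

```text
time: 15.15
position: [0.5616, -0.0681, 0.122]
tool_rot: [0.363, 0.932, -0.0, -0.0]
ft_force: [-0.7, 1.6, -2.7]
grip_width: 0.0236
grip_force: 15.0
[ 0.56197543 -0.06760286  0.12204352] 2.4004734671275907 0.023246717661919235 [-0.15233221  0.75447153 -2.65296601] 15.2
(np.float64(131.23641745928737), np.float64(486.066863507757))
ring [131.1 486.2] [84.3 95.9] axis [0.5753 0.0639 0.05  ] tip px [131.8 492. ] rad 15.6 [131.9 492.2] height mm (circle, bbox): [(np.float64(7.3), np.float64(1.23)), (np.float64(7.6), np.float64(1.38))]
ring [131.1 486.2] [84.3 95.9] axis [0.5753 0.0639 0.05  ] tip px [131.6 491.8] rad 15.2 [132.  492.2] height mm (circle, bbox): [(np.float64(7.0), np.float64(1.11)), (np.float64(7.6), np.float64(1.51))]
122 [56, 57, 61, 57, 63, 66, 85, 93, 102, 106, 105, 106, 106, 109, 104, 102, 128, 134, 121, 124, 160, 209, 238, 245, 245, 244, 244, 244, 245, 245, 243, 244, 244, 245, 244, 245, 243, 245, 245, 245, 246, 237, 194, 129, 88, 82, 93, 90, 93, 85]
126 [73, 75, 78, 73, 83, 83, 82, 75, 79, 70, 74, 73, 71, 113, 165, 196, 210, 205, 210, 209, 222, 237, 244, 245, 244, 24
[... 397 characters left out ...]
1, 107, 112, 112, 106, 110, 103, 111, 146, 215, 244, 245, 245, 243, 246, 244, 244, 245, 244, 246, 245, 244, 245, 244, 244, 245, 245, 243, 244, 244, 243, 246, 245, 245, 239, 230, 221, 184, 124, 72, 63, 63, 68]
138 [102, 112, 106, 105, 108, 105, 106, 105, 109, 105, 107, 105, 112, 105, 100, 115, 170, 234, 247, 246, 244, 244, 244, 244, 244, 243, 244, 246, 244, 244, 244, 244, 244, 244, 246, 243, 244, 245, 244, 242, 230, 219, 207, 210, 212, 203, 179, 131, 85, 71]
c490 [78, 71, 80, 81, 83, 82, 77, 85, 83, 79, 79, 99, 161, 231, 245, 244, 244, 245, 245, 244, 244, 244, 244, 244, 243, 246, 244, 244, 245, 244, 244, 245, 244, 244, 244, 244, 243, 243, 245, 245, 247, 242, 188, 114, 97, 93, 103, 97, 99, 95]
```

```bash
python3 -m handwheel '[[0.0051,-0.0485,0,0],[0.0202,-0.0949,0,0],[0.0446,-0.1372,0,0],[0.0772,-0.1734,0,0],[0.1167,-0.2021,0,0],[0.1612,-0.2219,0,0],[0.2089,-0.2321,0,0],[0.2577,-0.2321,0,0],[0.3054,-0.2219,0,0],[0.35,-0.2021,0,0],[0.3895,-0.1734,0,0],[0.4221,-0.1372,0,0],[0.4465,-0.0949,0,0],[0.4616,-0.0485,0,0],[0.4667,0,0,0],[0.4616,0.0485,0,0],[0.4465,0.0949,0,0],[0.4221,0.1372,0,0],[0.3895,0.1734,0,0],[0.35,0.2021,0,0]]' && python3 -m handwheel '[[0,0,0,0],[0,0,0,0],[0,0,0,0],[0,0,0,0],[0,0,-0.1,0],[0,0,-0.2,0],[0,0,-0.2,0]]' 60; python3 - <<'E'
from h import *
o=robot.get_obs(); print(o["position"],o["time"],o["ft_force"])
# views: camera offset such that cutter at image col ~ 550 / 80
C=np.array([.5753,.0639])
c=cam("wrist"); H=c["hand_eye"]
for Yd in (137.5,):
  for sgn in(1,-1):
    for z in (.18,):
        Y=np.radians(Yd); D=z+.155-.05
        # want cutter in tool frame at x = .07, y=sgn*D*0.72
        b=(.06,sgn*D*.7); P=tcp_for(C,b,Yd); print(sgn,P); go([*P,z])
E
```

```text
time: 16.87
position: [0.5237, 0.0484, 0.1209]
tool_rot: [0.36, 0.933, -0.002, -0.002]
ft_force: [-3.8, -6.9, -5.1]
grip_width: 0.0232
grip_force: 15.0
time: 17.45
position: [0.5288, 0.0489, 0.187]
tool_rot: [0.362, 0.932, 0.002, 0.005]
ft_force: [1.1, -0.6, -0.1]
grip_width: 0.0514
grip_force: 0.0
[0.52883619 0.04885927 0.18701813] 17.45 [ 1.12359048 -0.61202662 -0.10719583]
1 [ 0.48475639 -0.12372224]
row [-0.2821 -0.5214  0.0162] turn 0.0000 rows needed 4.3 q6~-1.08
-1 [0.75431689 0.17045142]
row [-0.2845  0.8086  0.0228] turn 0.0000 rows needed 6.2 q6~-0.61
```

```bash
python3 - <<'E'
from h import *
C=np.array([.5753,.0639])
for b in((.12,.18),(.06,-.15)): P=tcp_for(C,b,137.5); print(P); go([*P,.185])
E
```

```text
[ 0.54216704 -0.14988075]
row [-0.4823 -0.4566  0.0011] turn 0.0000 rows needed 4.8 q6~-1.10
[0.72087517 0.13395619]
row [-0.2843  0.6437  0.0053] turn 0.0000 rows needed 5.1 q6~-0.65
```

```bash
python3 -m handwheel '[[-0.284,0.644,0,0],[-0.284,0.644,0,0],[-0.284,0.644,0,0],[-0.284,0.644,0,0],[-0.284,0.644,0,0],[-0.284,0.644,0,0],[-0.284,0.644,0,0],[-0.284,0.644,0,0],[-0.284,0.644,0,0],[-0.284,0.644,0,0]]'; python3 - <<'E'
from h import *
c=cam("wrist"); o=robot.get_obs(); print(o["position"],o["joint_velocities"].max() if hasattr(o["joint_velocities"],"max") else "")
p=proj(c,(.5753,.0638,.05)); print(p); height(c,p,200,show=True)
np.savez("v2.npz",**c); 
E
```

```text
time: 18.33
position: [0.7171, 0.1332, 0.1819]
tool_rot: [0.362, 0.932, -0.0, -0.001]
ft_force: [0.4, 0.5, 0.6]
grip_width: 0.0524
grip_force: 0.0
[0.71743854 0.13318105 0.18218873] 0.0016871437343552044
(np.float64(163.10665933058164), np.float64(130.7919331159948))
....................................................................................................
....................................................................................................
....................................................................................................
....................................................................................................
....................................................................................................
....................................................................................................
....................................................................................................
....................................................................................................
........................
[... 3721 characters left out ...]
............................................................................................
....................................................................................................
....................................................................................................
....................................................................................................
....................................................................................................
ring [163.  130.1] [64.2 73.4] axis [0.5749 0.0635 0.05  ] tip px [162.6 128.1] rad 17.3 [164.6 128. ] height mm (circle, bbox): [(np.float64(3.0), np.float64(0.55)), (np.float64(3.4), np.float64(1.44))]
```

```bash
python3 -m handwheel '[[-0.09,-0.9,0,0],[-0.09,-0.9,0,0],[-0.09,-0.9,0,0],[-0.09,-0.9,0,0],[-0.09,-0.9,0,0],[-0.09,-0.9,0,0],[-0.09,-0.9,0,0],[-0.09,-0.9,0,0]]' && python3 -m handwheel '[[-0.108,-0.2,0,0],[-0.108,-0.2,0,0],[-0.108,-0.2,0,0],[-0.108,-0.2,0,0],[-0.108,-0.2,0,0]]'; python3 - <<'E'
from h import *
c=cam("wrist"); o=robot.get_obs(); print(o["position"])
p=proj(c,(.5753,.0638,.05)); print(p); height(c,p,200,show=True)
np.savez("v1.npz",**c); 
E
```

```text
time: 19.05
position: [0.5528, -0.0871, 0.1826]
tool_rot: [0.364, 0.931, -0.001, -0.001]
ft_force: [0.5, 0.5, -0.3]
grip_width: 0.0518
grip_force: 0.0
time: 19.47
position: [0.54, -0.1491, 0.1822]
tool_rot: [0.362, 0.932, 0.0, 0.0]
ft_force: [-0.2, -1.5, 0.3]
grip_width: 0.0523
grip_force: 0.0
[ 0.5400629  -0.14866387  0.18212662]
(np.float64(81.77998091076186), np.float64(553.097967428395))
..................................+.+++++++++++++++.................................................
....................................++++++++.++++...................................................
.....................................+..++.+........................................................
.......................................................+............................................
....................................................................................................
....................................................................................................
...................................................................................................
[... 3850 characters left out ...]
..........................................................................................
....................................................................................................
....................................................................................................
....................................................................................................
....................................................................................................
ring [ 81.8 553.3] [67.9 81.6] axis [0.5754 0.0639 0.05  ] tip px [ 79.5 563.6] rad 13.4 [ 79.8 563.9] height mm (circle, bbox): [(np.float64(11.3), np.float64(0.69)), (np.float64(11.4), np.float64(0.94))]
```

```bash
python3 - <<'E'
from h import *
C={n:dict(np.load(f"{n}.npz")) for n in("v1","v2")}
for n,p in(("v1",(81.8,553.2)),("v2",(163,130.5))):
    for t in(225,235,240,243): 
        try: height(C[n],p,t)
        except Exception as e: print(e)
f=C["v2"]["frame"]
for r in range(154,178,3): print(r,[int(v) for v in f[r,108:150,0]])
f=C["v1"]["frame"]
print()
for r in range(66,94,3): print(r,[int(v) for v in f[r,545:590,0]])
E
```

```text
ring [ 81.8 553.3] [67.9 81.6] axis [0.5754 0.0639 0.05  ] tip px [ 79.6 563.8] rad 13.1 [ 79.8 564. ] height mm (circle, bbox): [(np.float64(11.3), np.float64(0.79)), (np.float64(11.6), np.float64(0.97))]
ring [ 81.8 553.3] [67.9 81.6] axis [0.5754 0.0639 0.05  ] tip px [ 79.4 563.5] rad 12.9 [ 79.9 564. ] height mm (circle, bbox): [(np.float64(11.1), np.float64(0.53)), (np.float64(11.5), np.float64(1.09))]
ring [ 81.8 553.3] [67.9 81.6] axis [0.5754 0.0639 0.05  ] tip px [ 79.6 563.7] rad 12.7 [ 79.9 564. ] height mm (circle, bbox): [(np.float64(11.3), np.float64(0.78)), (np.float64(11.5), np.float64(1.09))]
ring [ 81.8 553.3] [67.9 81.6] axis [0.5754 0.0639 0.05  ] tip px [ 79.5 563.5] rad 12.7 [ 79.9 564. ] height mm (circle, bbox): [(np.float64(11.2), np.float64(0.56)), (np.float64(11.5), np.float64(1.09))]
ring [163.  130.1] [64.2 73.4] axis [0.5749 0.0635 0.05  ] tip px [164.5 122.2] rad 11.9 [164.5 122.4] height mm (circle, bbox): [(np.float64(11.8), np.float64(0.87)), (np.float64(11.6), np.float64(0.89))]
ring [163.  130.1] [64.2 73.4] axis [0.5749 0.0635 0.05  ] tip px [164
[... 3696 characters left out ...]
83, 229, 243, 242, 232, 231, 242, 244, 245]
87 [110, 111, 106, 107, 108, 107, 107, 132, 193, 239, 248, 247, 246, 246, 245, 247, 246, 248, 246, 247, 247, 247, 246, 246, 248, 249, 244, 222, 181, 186, 191, 160, 125, 113, 146, 185, 230, 243, 245, 236, 234, 241, 246, 244, 243]
90 [103, 104, 100, 102, 109, 98, 99, 97, 99, 129, 186, 229, 244, 249, 249, 247, 247, 247, 247, 249, 250, 248, 248, 239, 203, 151, 100, 73, 66, 67, 67, 74, 102, 143, 181, 223, 242, 244, 237, 233, 240, 245, 246, 245, 246]
93 [93, 94, 98, 95, 93, 92, 96, 91, 93, 85, 86, 87, 93, 109, 123, 143, 149, 152, 151, 132, 120, 104, 89, 78, 64, 81, 90, 81, 76, 86, 106, 131, 170, 206, 230, 243, 240, 236, 234, 243, 246, 247, 246, 246, 246]
```

```bash
python3 -m handwheel '[[-0.05,0.27,0,0],[-0.05,0.27,0,0],[-0.05,0.27,0,0],[-0.05,0.27,0,0],[-0.05,0.27,0,0]]'; cat > bar.py <<'E'
from h import *
def bartop(c):
    f=c["frame"]; hsv=cv2.cvtColor(f,cv2.COLOR_RGB2HSV); r,q=proj(c,(.573,.117,.062)); 
    m=np.zeros((480,640),np.uint8); a,b=int(max(r-85,0)),int(max(q-85,0)); sl=np.s_[a:int(r+85),b:int(q+85)]
    m[sl]=((hsv[...,0]>12)&(hsv[...,0]<24)&(hsv[...,1]>150)&(hsv[...,2]>190))[sl]
    n,l,st,ce=cv2.connectedComponentsWithStats(m)
    j=min((i for i in range(1,n) if st[i,4]>300),key=lambda i:np.hypot(ce[i][0]-q,ce[i][1]-r))
    k=max(cv2.findContours((l==j).astype(np.uint8),0,1)[0],key=len); qd=cv2.approxPolyDP(k,6,True); mr=cv2.minAreaRect(k)
    W=[ray(c,(p[1],p[0]),.062) for p in cv2.boxPoints(mr)]
    print("bar pred",(round(r),round(q)),"comp",st[j],ce[j].round(1),"rect",np.round(mr[0],1),np.round(mr[1],1),"poly n",len(qd),qd[:,0].tolist(),"sides",[round(float(np.linalg.norm(W[i]-W[i-1])),4) for i in(1,2)])
    return (mr[0][1],mr[0][0])
def tri(obs):
    A=np.zeros((3,3));b=np.zeros(3)
    L=[]
    for c,p in obs:
        d=c["cam_to_world"][:3,:3]@np.linalg.solve(c["K"],[p[1],p[0],1.]); d/=np.linalg.norm(d); o=c["cam_to_world"][:3,3]; P=np.eye(3)-np.outer(d,d); A+=P;b+=P@o; L.append((P,o))
    X=np.linalg.solve(A,b); return X.round(4),[round(1000*float(np.linalg.norm(P@(X-o))),2) for P,o in L]
E
python3 - <<'E'
from bar import *
c=cam("wrist"); np.savez("v3.npz",**c)
p=proj(c,(.5753,.0638,.05)); print(p); height(c,p,235)
C={n:dict(np.load(f"{n}.npz")) for n in("v1","v2","v3")}
for n in C:
    print(n)
    try: C[n]["bar"]=bartop(C[n])
    except Exception as e: print(e)
E
```

```text
time: 19.93
position: [0.6051, -0.0986, 0.1815]
tool_rot: [0.361, 0.933, -0.0, -0.001]
ft_force: [-0.1, -0.0, 0.1]
grip_width: 0.0523
grip_force: 0.0
(np.float64(62.1037241805078), np.float64(448.7434890968051))
ring [ 61.9 448.8] [71.4 81.3] axis [0.5752 0.0639 0.05  ] tip px [ 59.1 454.9] rad 12.7 [ 59.  454.8] height mm (circle, bbox): [(np.float64(10.9), np.float64(1.03)), (np.float64(10.8), np.float64(0.86))]
v1
bar pred (20, 628) comp [605   0  35  51 840] [625.3  19.3] rect [628.6  21.4] [57.9 19.3] poly n 5 [[609, 0], [605, 6], [639, 50], [639, 19], [624, 0]] sides [0.0115, 0.042]
v2
bar pred (112, 167) comp [ 107   57  118  107 2416] [165.6 109.8] rect [165.6 109.7] [146.1  17.1] poly n 4 [[115, 57], [107, 68], [216, 163], [224, 151]] sides [0.0125, 0.0995]
v3
bar pred (-2, 515) comp [ 506    0   60   59 1242] [537.7  25.9] rect [536.5  23.6] [75.3 18.5] poly n 4 [[506, 0], [554, 58], [565, 45], [529, 0]] sides [0.0112, 0.0529]
```

```bash
python3 - <<'E'
from bar import *
C={n:dict(np.load(f"{n}.npz")) for n in("v1","v2","v3")}
a,b,d=C["v1"],C["v2"],C["v3"]
for p in((.573+.05,.117,.062),(.573-.05,.117,.062)): print(np.round(proj(b,p)),np.round(proj(d,p)))
print("barend A",tri([(b,(157,220)),(d,(51.5,559.5))]))
print("barend B",tri([(b,(62.5,111)),(d,(51.5,559.5))]))
print("tip 2,3",tri([(b,(164.6,122.3)),(d,(59.05,454.85))]),"tip 1,2",tri([(b,(164.6,122.3)),(a,(79.7,563.8))]))
print("ring 2,3",tri([(b,(163,130.1)),(d,(61.9,448.8))]),"ring 1,2",tri([(b,(163,130.1)),(a,(81.8,553.3))]))
E
```

```text
[163. 216.] [ 57. 555.]
[ 57. 114.] [-66. 472.]
barend A (array([0.622 , 0.1221, 0.0606]), [0.09, 0.09])
barend B (array([0.5844, 0.1085, 0.1234]), [33.18, 33.18])
tip 2,3 (array([0.5757, 0.0632, 0.0625]), [0.06, 0.06]) tip 1,2 (array([0.5757, 0.0632, 0.0624]), [0.04, 0.04])
ring 2,3 (array([0.5751, 0.0637, 0.0506]), [0.05, 0.05]) ring 1,2 (array([0.5752, 0.0636, 0.0506]), [0.11, 0.11])
```

```bash
python3 - <<'E'
from bar import *
from scipy.ndimage import map_coordinates as mc
C={n:dict(np.load(f"{n}.npz")) for n in("v2","v3")}
for n,e1,e2 in(("v2",(157,220),(62.5,111)),("v3",(51.5,559.5),(4,521))):
    f=C[n]["frame"].astype(float); e1,e2=np.array(e1),np.array(e2); u=(e2-e1)/np.linalg.norm(e2-e1); v=np.array([-u[1],u[0]])
    t=np.arange(-22,23)
    for ch in(0,1,2):
        prof=np.mean([mc(f[...,ch],(e1+u*s)[:,None]+v[:,None]*t,order=1) for s in range(12,45,3)],0); print(n,"RGB"[ch],v.round(2),prof.astype(int).tolist())
    t2=np.arange(-14,15); print("end",np.mean([mc(f[...,0],(e1+v*s)[:,None]+u[:,None]*t2,order=1) for s in(-4,-2,0,2,4)],0).astype(int).tolist())
E
```

```text
v2 R [ 0.76 -0.66] [245, 245, 245, 245, 245, 243, 238, 230, 226, 225, 225, 225, 221, 208, 198, 214, 237, 246, 246, 246, 245, 245, 244, 243, 243, 243, 244, 245, 246, 247, 243, 223, 190, 179, 180, 180, 180, 180, 180, 180, 181, 180, 184, 193, 208]
v2 G [ 0.76 -0.66] [233, 233, 234, 234, 234, 231, 224, 215, 209, 208, 208, 208, 198, 172, 147, 152, 177, 190, 191, 191, 190, 188, 188, 187, 186, 186, 188, 189, 191, 193, 188, 173, 164, 163, 164, 163, 164, 164, 164, 164, 164, 163, 166, 175, 190]
v2 B [ 0.76 -0.66] [213, 214, 214, 214, 214, 210, 200, 189, 183, 182, 183, 182, 169, 130, 81, 58, 66, 73, 72, 72, 72, 72, 72, 72, 71, 71, 72, 71, 71, 72, 84, 108, 135, 143, 144, 143, 144, 144, 144, 144, 144, 143, 146, 154, 167]
end [243, 244, 245, 243, 239, 232, 230, 231, 234, 232, 217, 169, 126, 158, 222, 245, 246, 245, 245, 245, 245, 245, 245, 245, 245, 245, 245, 245, 245]
v3 R [ 0.63 -0.78] [239, 239, 239, 239, 239, 240, 240, 239, 240, 240, 239, 240, 240, 240, 240, 240, 240, 240, 240, 240, 239, 238, 237, 238, 238, 238, 239, 240, 241, 242, 240, 213, 147, 95, 82, 83, 84, 84, 83, 84, 85, 96, 123, 150, 161]
v3 G [ 0.63 -0.78] [233, 233, 233, 233, 233, 233, 233, 233, 233, 233, 233, 231, 220, 198, 185, 183, 184, 183, 182, 180, 178, 177, 177, 177, 177, 178, 179, 180, 182, 184, 179, 151, 103, 66, 59, 59, 59, 60, 58, 59, 60, 74, 106, 134, 146]
v3 B [ 0.63 -0.78] [211, 211, 211, 211, 211, 211, 211, 210, 212, 212, 211, 204, 171, 115, 75, 67, 69, 69, 69, 68, 67, 66, 66, 65, 65, 66, 67, 68, 68, 69, 68, 55, 39, 25, 23, 23, 24, 24, 22, 23, 27, 47, 85, 115, 127]
end [241, 241, 241, 241, 241, 241, 242, 241, 237, 233, 229, 225, 225, 232, 239, 240, 240, 240, 240, 240, 240, 240, 240, 240, 240, 240, 240, 240, 239]
```

```bash
python3 - <<'E'
from bar import *
C={n:dict(np.load(f"{n}.npz")) for n in("v2","v3")}
b,d=C["v2"],C["v3"]
u3=np.array([51.5-4,559.5-521]);u3/=np.linalg.norm(u3); u2=np.array([157-62.5,220-111]);u2/=np.linalg.norm(u2)
P2=np.array([157.87,219.24]);P3=np.array([51.63,559.34])
for s2 in(0,):
  for s3 in(-1,0,1,2): print(s3,tri([(b,P2+u2*s2),(d,P3+u3*s3)]))
# line-based: intersect plane of bar centreline in each view -> z at x=.6
def plane(c,p,u):
    o=c["cam_to_world"][:3,3]; f=lambda p:c["cam_to_world"][:3,:3]@np.linalg.solve(c["K"],[p[1],p[0],1.])
    n=np.cross(f(p),f(p-40*u)); n/=np.linalg.norm(n); return n,n@o
n1,k1=plane(b,P2,u2);n2,k2=plane(d,P3,u3)
for x in(.60,.61): 
    print(x,np.linalg.solve(np.array([n1,n2,[1,0,0]]),[k1,k2,x]).round(4))
E
```

```text
-1 (array([0.6217, 0.1215, 0.0609]), [0.42, 0.42])
0 (array([0.622 , 0.1214, 0.0613]), [0.1, 0.1])
1 (array([0.6224, 0.1214, 0.0617]), [0.21, 0.21])
2 (array([0.6227, 0.1213, 0.0621]), [0.53, 0.53])
0.6 [0.6    0.1193 0.062 ]
0.61 [0.61   0.1203 0.0617]
```

```bash
python3 - <<'E'
from h import *
go([.536,-.047,.185])
E
```

```text
row [ 0.2866 -0.0253 -0.0109] turn 0.0000 rows needed 2.1 q6~-0.92
```

```bash
python3 -m handwheel '[[0.287,-0.025,0,0],[0.287,-0.025,0,0],[0.287,-0.025,0,0],[0.287,-0.025,0,0],[0.287,-0.025,0,0],[0.287,-0.025,0,0]]'; python3 - <<'E'
from bar import *
from scipy.ndimage import map_coordinates as mc
c=cam("wrist"); np.savez("v4.npz",**c)
p=proj(c,(.5753,.0638,.05)); print(p)
for t in (225,240): height(c,p,t)
bartop(c)
def edges(c,z=.062,yc=.1185):
    # sub-pixel long-edge lines of bar top: sample profiles across bar in world y at several x
    f=c["frame"].astype(float); sat=(f[...,0]-f[...,2]); out=[]
    ys=np.linspace(-.016,.016,129)
    for x in np.linspace(.545,.605,13):
        y0=yc+(x-.573)*.1
        px=np.array([proj(c,(x,y0+y,z)) for y in ys]).T
        pr=mc(f[...,0],px,order=1); pb=mc(sat,px,order=1); out.append((pr,pb))
    return np.mean([o[0] for o in out],0),np.mean([o[1] for o in out],0)
b=dict(np.load("v2.npz"))
for n,k in(("v4",c),("v2",b)):
    r,s=edges(k); print(n,"R",r[::4].astype(int).tolist()); print("R-B",s[::4].astype(int).tolist())
E
```

```text
time: 20.48
position: [0.5385, -0.0489, 0.1826]
tool_rot: [0.362, 0.932, -0.0, 0.001]
ft_force: [0.5, -0.5, 0.2]
grip_width: 0.0525
grip_force: 0.0
(np.float64(173.3671887609107), np.float64(448.0836090442847))
ring [160.7 440.7] [ 66.4 108.4] axis [0.5633 0.0655 0.05  ] tip px [175.5 453.5] rad 11.3 [175.5 453.5] height mm (circle, bbox): [(np.float64(29.7), np.float64(13.44)), (np.float64(29.6), np.float64(13.42))]
ring [160.7 440.7] [ 66.4 108.4] axis [0.5633 0.0655 0.05  ] tip px [175.4 453.6] rad 11.1 [175.5 453.5] height mm (circle, bbox): [(np.float64(29.7), np.float64(13.36)), (np.float64(29.6), np.float64(13.42))]
bar pred (123, 509) comp [ 460   70   96  105 2090] [507.  121.4] rect [507.2 121.5] [127.7  16.8] poly n 4 [[469, 70], [461, 83], [544, 174], [555, 163]] sides [0.0111, 0.0989]
v4 R [160, 162, 166, 165, 142, 99, 84, 85, 131, 218, 240, 238, 237, 236, 235, 236, 237, 238, 239, 240, 238, 237, 241, 241, 242, 242, 242, 242, 242, 242, 242, 242, 242]
R-B [33, 33, 34, 35, 38, 50, 61, 62, 96, 159, 173, 171, 171, 170, 170, 170, 171, 171, 172, 169, 124, 57, 36, 36, 36, 36, 35, 35, 36, 36, 36, 35, 35]
v2 R [164, 165, 166, 166, 167, 166, 168, 171, 197, 234, 244, 243, 242, 241, 241, 242, 242, 243, 244, 244, 234, 203, 199, 217, 222, 222, 223, 229, 237, 242, 244, 244, 244]
R-B [33, 33, 33, 34, 34, 33, 33, 36, 77, 148, 173, 173, 171, 171, 173, 172, 172, 172, 173, 172, 169, 141, 90, 53, 43, 42, 43, 41, 38, 34, 33, 33, 33]
```

```bash
python3 - <<'E'
from bar import *
C={n:dict(np.load(f"{n}.npz")) for n in("v1","v2","v3","v4")}
a,b,d,e=[C[k] for k in("v1","v2","v3","v4")]
T={"v1":(79.7,563.8),"v2":(164.6,122.3),"v3":(59.05,454.85),"v4":(175.5,453.5)}
print("tip 2,4",tri([(C[k],T[k]) for k in("v2","v4")]))
print("tip all",tri([(C[k],T[k]) for k in T]))
# sub-pixel disc edges: same world-profile method at z=.062 for both views
from scipy.ndimage import map_coordinates as mc
def disc(c,z,th):
    f=c["frame"].astype(float)[...,0]; g=c["frame"].astype(float)[...,1]
    s=np.linspace(-.016,.016,129); u=np.array([np.cos(th),np.sin(th)])
    prs=[]
    for w in(-.001,0,.001):
        px=np.array([proj(c,(*(np.array([.5755,.0634])+s_*u+w*np.array([-u[1],u[0]])),z)) for s_ in s]).T; prs.append(mc(f,px,order=1))
    return np.mean(prs,0)[::4].astype(int).tolist()
for k in("v2","v4"):
    for th in(0,90,45,135): print(k,th,disc(C[k],.062,np.radians(th)))
E
```

```text
tip 2,4 (array([0.5757, 0.0632, 0.0624]), [0.05, 0.05])
tip all (array([0.5757, 0.0632, 0.0624]), [0.03, 0.07, 0.1, 0.06])
v2 0 [199, 157, 127, 126, 129, 133, 136, 173, 239, 249, 248, 248, 248, 248, 248, 249, 248, 248, 248, 248, 248, 249, 248, 249, 238, 153, 90, 81, 81, 82, 81, 84, 85]
v2 90 [151, 121, 92, 80, 76, 76, 106, 195, 247, 250, 248, 248, 248, 248, 248, 248, 248, 248, 249, 248, 248, 248, 249, 247, 236, 216, 204, 185, 156, 124, 93, 73, 65]
v2 45 [243, 244, 232, 188, 157, 157, 162, 204, 240, 247, 248, 248, 248, 248, 248, 248, 249, 248, 248, 248, 248, 248, 249, 245, 230, 195, 180, 181, 178, 178, 177, 173, 173]
v2 135 [138, 92, 82, 83, 80, 80, 98, 183, 249, 250, 249, 248, 248, 248, 248, 248, 248, 248, 248, 248, 248, 248, 249, 250, 214, 115, 69, 70, 70, 73, 72, 72, 70]
v4 0 [57, 61, 77, 97, 114, 121, 119, 142, 212, 247, 247, 246, 246, 246, 246, 246, 246, 246, 245, 246, 246, 246, 246, 247, 244, 194, 120, 97, 98, 98, 99, 107, 151]
v4 90 [39, 41, 46, 60, 63, 70, 92, 164, 241, 248, 246, 246, 246, 246, 246, 246, 246, 246, 246, 246, 246, 246, 247, 248, 221, 112, 66, 66, 72, 84, 89, 89, 103]
v4 45 [105, 108, 107, 106, 106, 103, 109, 153, 223, 240, 245, 246, 246, 246, 246, 246, 246, 246, 246, 246, 246, 246, 246, 247, 239, 157, 78, 68, 68, 76, 90, 127, 179]
v4 135 [84, 83, 84, 83, 82, 88, 111, 196, 245, 247, 246, 246, 246, 245, 246, 246, 246, 246, 246, 246, 246, 246, 247, 247, 201, 99, 79, 88, 86, 86, 85, 82, 75]
```

Comparing tip and bar directly by triangulation: tip z ≈ 62.4 mm, bar top ≈ 62.0 mm. The cutter is about 0.4 mm high, so I regrip the knob and back it off a little, allowing for socket play.

```bash
python3 - <<'E'
from h import *
go([.5245,.0487,.17]); go([.5245,.0487,.120])
E
```

```text
row [0.2548 0.208  0.0412] turn 0.0000 rows needed 2.4 q6~-0.74
row [0.2553 0.2079 0.2079] turn 0.0000 rows needed 2.8 q6~-0.74
```

```bash
python3 -m handwheel '[[0.255,0.208,0,0],[0.255,0.208,0,0],[0.255,0.208,0,0],[0.255,0.208,0.1,0],[0.255,0.208,0.208,0],[0.255,0.208,0.208,0],[0.255,0.208,0.208,0]]' && python3 -m handwheel '[[0,0,0,0],[0,0,0,0],[0,0,0,0],[0,0,0,0],[0,0,0,0]]' 0 15 && python3 -m handwheel '[[0.0333,-0.0234,0,0],[0.0621,-0.0521,0,0],[0.0854,-0.0854,0,0],[0.1026,-0.1223,0,0],[0.1026,-0.1223,0,0],[0.1026,-0.1223,0,0]]'
```

```text
time: 21.12
position: [0.5225, 0.0496, 0.1184]
tool_rot: [0.362, 0.932, -0.0, -0.002]
ft_force: [1.0, -0.3, 0.9]
grip_width: 0.0519
grip_force: 0.0
time: 21.53
position: [0.5233, 0.0498, 0.1206]
tool_rot: [0.362, 0.932, 0.0, 0.001]
ft_force: [-0.9, -1.1, 0.6]
grip_width: 0.0265
grip_force: 0.6
time: 22.03
position: [0.475, 0.044, 0.1204]
tool_rot: [0.362, 0.932, 0.0, -0.0]
ft_force: [-2.2, 2.9, 7.0]
grip_width: 0.0238
grip_force: 15.0
```

```bash
python3 -m handwheel '[[0,0,0,0],[0,0,0,0],[0,0,0,0],[0,0,-0.1,0],[0,0,-0.2,0],[0,0,-0.21,0],[0,0,-0.21,0]]' 60; python3 - <<'E'
from h import *
go([.5385,-.0489,.1826]); go([.7174,.1332,.182])
E
```

```text
time: 22.62
position: [0.477, 0.0434, 0.1841]
tool_rot: [0.362, 0.932, 0.0, 0.002]
ft_force: [-0.2, -0.4, -0.6]
grip_width: 0.0512
grip_force: 0.0
row [-0.359  -0.0889  0.0062] turn 0.0000 rows needed 2.7 q6~-0.92
row [-0.3899  0.7614  0.0105] turn 0.0000 rows needed 6.2 q6~-0.65
```

```bash
python3 -m handwheel '[[-0.359,-0.089,0,0],[-0.359,-0.089,0,0],[-0.359,-0.089,0,0],[-0.359,-0.089,0,0],[-0.359,-0.089,0,0],[-0.359,-0.089,0,0]]' && python3 -c "
from h import *
c=cam('wrist'); np.savez('w4.npz',**c)" && python3 -m handwheel '[[-0.031,0.85,0,0],[-0.031,0.85,0,0],[-0.031,0.85,0,0],[-0.031,0.85,0,0],[-0.031,0.85,0,0],[-0.031,0.85,0,0],[-0.031,0.85,0,0],[-0.031,0.85,0,0],[-0.031,0.85,0,0],[-0.031,0.85,0,0]]'; python3 - <<'E'
from bar import *
from scipy.ndimage import map_coordinates as mc
c=cam("wrist"); np.savez("w2.npz",**c)
def tip(c,t):
    r,q=proj(c,(.5755,.0634,.062)); out=[]
    f=c["frame"]; s=4; r0,c0=int(r)-25,int(q)-25
    big=cv2.resize(f[r0:r0+50,c0:c0+50],None,fx=s,fy=s,interpolation=cv2.INTER_CUBIC)
    m=((big[...,0]>t)&(big[...,1]<100)).astype(np.uint8); m=cv2.morphologyEx(m,cv2.MORPH_OPEN,np.ones((15,15)))
    n,l,st,ce=cv2.connectedComponentsWithStats(m); i=max(range(1,n),key=lambda i:st[i,4])
    x,y=ce[i]; return (r0+(y+.5)/s-.5,c0+(x+.5)/s-.5)
def barprof(c):
    f=c["frame"].astype(float); ys=np.linspace(-.016,.016,129); R_=[];S_=[]
    for x in np.linspace(.545,.605,25):
        px=np.array([proj(c,(x,.1185+(x-.573)*.1+y,.062)) for y in ys]).T
        R_.append(mc(f[...,0],px,order=1)); S_.append(mc(f[...,0]-f[...,2],px,order=1))
    r,s=np.mean(R_,0),np.mean(S_,0)
    # low edge: steepest of R-B ; high edge: steepest fall
    g=np.gradient(cv2.GaussianBlur(s[None],(1,1),0)[0]); gr=np.gradient(r)
    par=lambda a,lo,hi,sg:(lambda w:ys[lo:hi]@w/w.sum())(np.clip(sg*a[lo:hi],0,None)**2)*1000
    return [round(v,2) for v in(par(g,20,52,1),par(gr,20,52,1),par(g,68,100,-1),par(gr,68,100,-1))]
C={n:dict(np.load(f"{n}.npz")) for n in("v2","v4","w2","w4")}
for A,B in(("v2","v4"),("w2","w4")):
    for t in(232,240): print(A,B,t,tri([(C[A],tip(C[A],t)),(C[B],tip(C[B],t))]))
    print("bar edges (lowRB,lowR,hiRB,hiR)",barprof(C[A]),barprof(C[B]))
E
```

```text
time: 23.12
position: [0.535, -0.048, 0.181]
tool_rot: [0.362, 0.932, -0.0, -0.002]
ft_force: [-0.3, 0.5, -0.2]
grip_width: 0.0521
grip_force: 0.0
time: 24.0
position: [0.7136, 0.1328, 0.182]
tool_rot: [0.362, 0.932, -0.001, -0.001]
ft_force: [0.3, -0.2, 0.0]
grip_width: 0.0524
grip_force: 0.0
v2 v4 232 (array([0.5756, 0.0632, 0.0624]), [0.11, 0.11])
v2 v4 240 (array([0.5756, 0.0632, 0.0625]), [0.09, 0.09])
bar edges (lowRB,lowR,hiRB,hiR) [np.float64(-7.68), np.float64(-7.81), np.float64(5.64), np.float64(4.53)] [np.float64(-7.78), np.float64(-7.67), np.float64(4.26), np.float64(4.03)]
w2 w4 232 (array([0.5756, 0.0632, 0.0621]), [0.1, 0.1])
w2 w4 240 (array([0.5756, 0.0632, 0.0622]), [0.08, 0.08])
bar edges (lowRB,lowR,hiRB,hiR) [np.float64(-7.68), np.float64(-7.77), np.float64(5.61), np.float64(4.51)] [np.float64(-7.81), np.float64(-7.67), np.float64(4.27), np.float64(4.02)]
```

The tip is now ≈62.1 mm against the bar's 62.0 mm, which is level. Next I regrasp the crank's arm, with the camera on the tube side.

```bash
python3 - <<'E'
from h import *
from scipy.optimize import least_squares
K=np.array([(.5620,-.0675),(.4408,-.0400),(.5257,.0470),(.4760,.0438)])
s=least_squares(lambda p:np.hypot(*(K-p).T)-.07,(.509,-.019)); print(s.x,s.fun*1000,[np.degrees(np.arctan2(*(k-s.x)[::-1])) for k in K])
S=np.array([.5093,-.0194])*.5+s.x*.5
a=np.arctan2(*(K[3]-S)[::-1]); print(S,np.degrees(a)); P=S+.029*np.array([np.cos(a),np.sin(a)]); print(P)
go([*P,.19],yaw()-np.radians(95)); print("final yaw",a-np.pi)
E
```

```text
[ 0.50824404 -0.02029098] [ 1.54296319  0.26480985 -0.48175577  1.7449033 ] [np.float64(-41.289924801222476), np.float64(-163.7101690677273), np.float64(75.45744261209279), np.float64(116.70687207237812)]
[ 0.50877202 -0.01984549] 117.24461878380501
[0.4954961  0.00593726]
row [ 0.2527 -0.8026 -0.0238] turn 0.2639 rows needed 13.3 q6~0.84
final yaw -1.095288025566806
```

```bash
python3 -m handwheel '[[0.253,-0.803,-0.1,0.264],[0.253,-0.803,-0.1,0.264],[0.253,-0.803,-0.1,0.264],[0.253,-0.803,-0.1,0.264],[0.253,-0.803,-0.1,0.264],[0.253,-0.803,-0.1,0.264],[0.253,-0.803,-0.1,0.264],[0.253,-0.803,-0.1,0.264],[0.253,-0.803,-0.1,0.264],[0.253,-0.803,-0.1,0.264],[0.253,-0.803,-0.1,0.264],[0.253,-0.803,-0.1,0.264],[0.253,-0.803,-0.1,0.264],[0.253,-0.803,-0.1,0.264],[0.253,-0.803,-0.1,0.264]]'; python3 -c "
from h import *
print(yaw()); go([.4955,.0059,.19],-1.0953)"
```

```text
time: 25.3
position: [0.4959, 0.0058, 0.213]
tool_rot: [0.932, 0.362, -0.0, 0.0]
ft_force: [-0.2, -0.7, -0.2]
grip_width: 0.0518
grip_force: 0.0
0.7402143038193615
row [-0.0008 -0.001   0.0766] turn 0.2921 rows needed 14.7 q6~2.68
```

```bash
python3 -m handwheel '[[0,0,0.07,0.292],[0,0,0.07,0.292],[0,0,0.07,0.292],[0,0,0.07,0.292],[0,0,0.07,0.292],[0,0,0.07,0.292],[0,0,0.07,0.292],[0,0,0.07,0.292],[0,0,0.07,0.292],[0,0,0.07,0.292],[0,0,0.07,0.292],[0,0,0.07,0.292],[0,0,0.07,0.292],[0,0,0.07,0.292],[0,0,0.07,0.292],[0,0,0.07,0.292],[0,0,0.07,0.292]]'; python3 - <<'E'
from h import *
print(robot.get_obs()["q"],yaw(),robot.get_obs()["position"])
c=cam("wrist"); f=c["frame"]; hsv=cv2.cvtColor(f,cv2.COLOR_RGB2HSV)
print(find("wrist","crank_arm",2),find("wrist","knob_mid",2))
p=proj(c,(.5088,-.0198,.107)); print("hub pred",p)
for r in range(int(p[0])-24,min(int(p[0])+70,275),8): print(r,[int(v) for v in f[r,280:350:2,0]])
E
```

```text
time: 26.72
position: [0.4965, 0.0062, 0.1918]
tool_rot: [0.855, -0.518, -0.0, 0.0]
ft_force: [0.1, 0.5, -0.2]
grip_width: 0.0523
grip_force: 0.0
[-2.12911485e-01  4.12283581e-01  1.79141206e+00 -1.10043087e-04
  9.37946049e-01  2.44804614e+00] -1.0900962060234514 [0.496466   0.00620726 0.19178308]
[([240.0, 320.0], 0.86)] [([332.0, 318.0], 0.69), ([240.0, 320.0], 0.38)]
hub pred (np.float64(206.56827975619117), np.float64(320.3714723240087))
182 [248, 246, 245, 244, 246, 244, 247, 247, 245, 245, 245, 207, 95, 40, 74, 117, 110, 72, 46, 46, 41, 55, 59, 70, 74, 74, 51, 40, 102, 168, 178, 176, 174, 176, 171]
190 [245, 245, 247, 246, 247, 247, 234, 227, 229, 173, 77, 41, 117, 94, 80, 68, 89, 105, 109, 117, 116, 115, 114, 106, 85, 76, 74, 82, 45, 64, 123, 214, 211, 234, 192]
198 [232, 229, 230, 233, 228, 226, 225, 224, 211, 130, 72, 71, 102, 121, 116, 114, 120, 117, 122, 116, 115, 118, 123, 117, 117, 121, 111, 112, 89, 78, 162, 236, 241, 241, 198]
206 [230, 233, 227, 228, 227, 224, 221, 221, 220, 221, 167, 116, 118, 115, 115, 121, 118, 117, 118, 118, 118, 116, 120, 114, 118, 120, 115, 115
[... 776 characters left out ...]
 227, 223, 223, 223, 227, 234, 242, 241, 243, 202, 197, 206, 213, 213, 211, 210, 206, 213, 208, 201, 205, 198, 204, 179, 211, 245, 248, 247, 242, 244, 242, 245]
254 [227, 227, 219, 223, 225, 227, 222, 225, 240, 242, 242, 245, 208, 203, 200, 205, 213, 213, 208, 209, 213, 209, 200, 204, 201, 205, 168, 237, 248, 242, 244, 243, 246, 246, 246]
262 [224, 221, 221, 227, 224, 223, 223, 225, 243, 244, 243, 244, 196, 205, 208, 211, 212, 213, 207, 209, 211, 211, 198, 203, 200, 164, 135, 240, 245, 244, 246, 246, 247, 244, 243]
270 [224, 226, 226, 224, 223, 224, 227, 235, 243, 243, 246, 242, 202, 205, 212, 209, 211, 211, 210, 210, 210, 208, 163, 139, 136, 132, 145, 240, 248, 245, 246, 246, 244, 244, 242]
```

```bash
python3 - <<'E'
from h import *
c=cam("wrist"); H=c["hand_eye"];K=c["K"]; f=c["frame"].astype(int)
o=robot.get_obs(); z=o["position"][2]; print(o["position"],yaw(),K[:2,2])
def tx(rc,zw):
    d=H[:3,:3]@np.linalg.solve(K,[rc[1],rc[0],1.]);p=H[:3,3];return (p+d*(z-zw-p[2])/d[2]).round(4)
for r in(206,214): 
    x=np.where(f[r,290:350,0]<150)[0]+290; print("hub",r,x.min(),x.max(),tx((206,(x.min()+x.max())/2),.107))
for r in(230,238,246,254,262):
    row=f[r]; s=row[:,0]-row[:,2]; print(r,[int(v) for v in row[299:338,0]])
print(tx((230,303.5),.103),tx((262,303.5),.103),tx((230,331.5),.103),tx((246,331.5),.103))
E
```

```text
[0.4969009  0.00651451 0.19163703] -1.091155870413949 [316.54445296 239.6143879 ]
hub 206 301 338 [0.0292 0.0005 0.0846]
hub 214 304 336 [0.0292 0.0008 0.0846]
230 [243, 243, 245, 244, 241, 221, 193, 193, 202, 208, 205, 204, 208, 213, 215, 211, 213, 208, 205, 209, 206, 211, 217, 211, 207, 206, 199, 204, 206, 207, 200, 208, 209, 204, 181, 163, 193, 238, 246]
238 [244, 241, 240, 241, 239, 225, 196, 196, 203, 207, 204, 211, 211, 213, 212, 211, 213, 207, 210, 207, 210, 210, 216, 212, 212, 203, 200, 203, 205, 200, 203, 205, 203, 201, 176, 171, 217, 241, 243]
246 [243, 240, 244, 240, 238, 224, 199, 195, 206, 209, 211, 205, 205, 213, 206, 214, 211, 212, 206, 210, 205, 213, 210, 214, 207, 202, 203, 205, 200, 201, 206, 201, 204, 195, 165, 179, 230, 244, 245]
254 [242, 244, 245, 245, 238, 217, 197, 200, 203, 209, 209, 210, 207, 210, 214, 210, 211, 206, 208, 206, 207, 210, 211, 210, 206, 202, 200, 204, 205, 202, 201, 204, 203, 185, 160, 194, 240, 248, 247]
262 [244, 242, 243, 244, 240, 217, 197, 195, 206, 209, 208, 207, 209, 214, 211, 215, 211, 207, 209, 209, 210, 209, 206, 210, 202, 201, 200, 205, 204, 204, 200, 189, 153, 138, 138, 197, 240, 245, 244]
[ 0.0113 -0.0108  0.0886] [-0.0126 -0.0111  0.0886] [0.0113 0.0091 0.0886] [-0.0005  0.0092  0.0886]
```

Aligned: arm centred, hub at tool x 29 mm. Go down, grip, and pull off slowly.

```bash
python3 -m handwheel '[[0,-0.001,0.1,0],[0,-0.001,0.2,0],[0,-0.001,0.28,0],[0,-0.001,0.315,0],[0,-0.001,0.315,0],[0,-0.001,0.315,0]]' && python3 -m handwheel '[[0,0,0,0],[0,0,0,0],[0,0,0,0],[0,0,0,0],[0,0,0,0],[0,0,0,0],[0,0,0,0]]' 0 15 && python3 -m handwheel '[[0,0,0,0],[0,0,0,0],[0,0,-0.01,0],[0,0,-0.02,0],[0,0,-0.03,0],[0,0,-0.04,0],[0,0,-0.05,0],[0,0,-0.06,0],[0,0,-0.07,0],[0,0,-0.08,0],[0,0,-0.09,0],[0,0,-0.1,0],[0,0,-0.11,0],[0,0,-0.12,0],[0,0,-0.16,0],[0,0,-0.22,0],[0,0,-0.3,0],[0,0,-0.3,0]]' - 45; python3 - <<'E'
from h import *
o=robot.get_obs(); print(o["position"],yaw(),o["ft_force"],o["q"][5])
go([.52,-.33,.19])
E
```

```text
time: 27.42
position: [0.4972, 0.0068, 0.0966]
tool_rot: [0.855, -0.519, -0.001, 0.0]
ft_force: [0.1, -0.0, -0.5]
grip_width: 0.0524
grip_force: 0.0
time: 28.0
position: [0.4968, 0.0069, 0.0973]
tool_rot: [0.855, -0.519, -0.0, 0.0]
ft_force: [-1.2, -0.1, 4.2]
grip_width: 0.0223
grip_force: 14.7
time: 29.5
position: [0.5002, 0.0064, 0.1908]
tool_rot: [0.855, -0.519, 0.004, -0.002]
ft_force: [2.1, 0.1, -3.5]
grip_width: 0.0212
grip_force: 44.4
[0.50019092 0.00644976 0.19076362] -1.0919517279905249 [ 2.13192422  0.08836559 -3.45328124] 2.4515125326134686
row [1.0258 0.4582 0.0049] turn 0.0000 rows needed 8.1 q6~2.10
```

```bash
python3 -m handwheel '[[0.08,0.06,0,0],[0.2,0.15,0,0],[0.845,0.6,0,0],[0.845,0.6,0,0],[0.845,0.6,0,0],[0.845,0.6,0,0],[0.845,0.6,0,0],[0.845,0.6,0,0],[0.845,0.6,0,0],[0.845,0.6,0,0],[0.845,0.6,0,0],[0.845,0.6,0,0],[0.845,0.6,0,0]]'; python3 - <<'E'
from h import *
c=cam("wrist"); o=robot.get_obs(); print(o["position"],yaw(),o["time"],proj(c,(.4915,-.3675,.055)))
print(find("wrist","park_hole",2),find("wrist","crank",2))
cv2.imwrite("pics/w7.png",cv2.resize(c["frame"],(800,600))[...,::-1])
E
```

```text
time: 30.58
position: [0.4542, -0.2994, 0.1867]
tool_rot: [0.855, -0.519, -0.001, -0.0]
ft_force: [0.7, 0.4, -2.9]
grip_width: 0.0216
grip_force: 44.4
[ 0.45441968 -0.29955466  0.18688623] -1.090299263199995 30.6333 (np.float64(134.74111524040316), np.float64(316.4683365092427))
[([84.0, 256.0], 0.56)] [([256.0, 321.0], 0.79), ([218.0, 445.0], 0.58)]
```

View pics/w7.png

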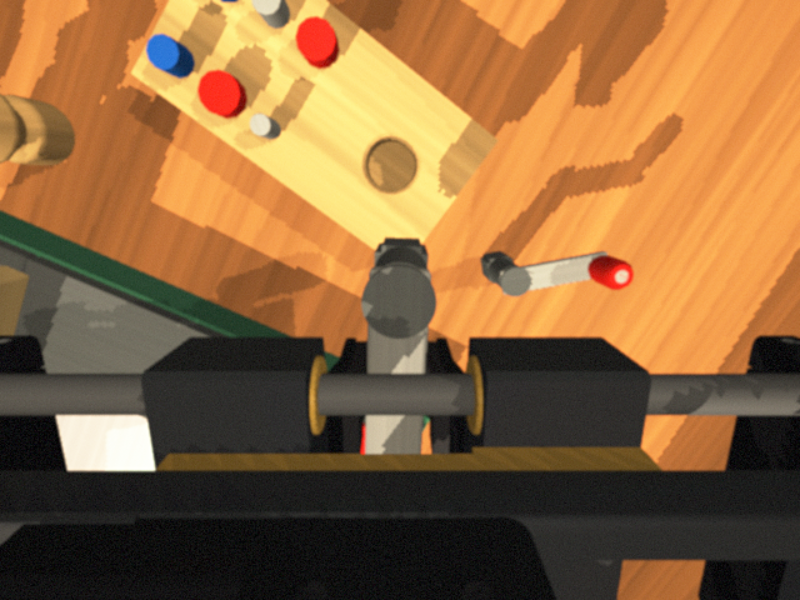

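Last view (800×600): the empty hole is at (165,390), the tube's end has its far rim at row 240 and is centred on column 401. Compute the shift.

```bash
cat > park.py <<'E'
from h import *
c=cam("wrist"); H=c["hand_eye"];K=c["K"]; f=c["frame"].astype(int); z=robot.get_obs()["position"][2]
def tx(rc,zt):
    d=H[:3,:3]@np.linalg.solve(K,[rc[1],rc[0],1.]);p=H[:3,3];return p+d*(zt-p[2])/d[2]
E
python3 - <<'E'
from park import *
# hole: darker than beech near (132,312)
for r in(120,126,132,138,144): print(r,[int(v) for v in f[r,284:342:2,0]])
print("col312",[int(v) for v in f[104:160:2,312,0]])
for r in(188,191,194,198,202): print(r,[int(v) for v in f[r,294:348:2,0]])
h=tx((132,312),z-.055); t=tx((192,320.8),.0815)
print("hole",h,"tube far",t,"shift mm",(h[0]-(t[0]-.014))*1000,(h[1]-t[1])*1000)
E
```

```text
120 [254, 254, 254, 254, 252, 241, 163, 101, 137, 173, 173, 172, 170, 167, 169, 171, 172, 171, 169, 168, 164, 151, 193, 239, 254, 254, 254, 254, 254]
126 [254, 254, 254, 249, 216, 128, 160, 187, 173, 180, 181, 178, 171, 172, 171, 173, 167, 164, 170, 165, 170, 172, 171, 149, 198, 250, 253, 254, 254]
132 [251, 252, 253, 236, 176, 137, 214, 221, 209, 208, 185, 173, 176, 178, 181, 180, 176, 176, 170, 165, 171, 165, 168, 169, 153, 240, 253, 254, 253]
138 [250, 249, 251, 245, 183, 146, 208, 217, 216, 219, 206, 178, 171, 168, 173, 174, 179, 177, 183, 179, 175, 174, 174, 164, 160, 251, 254, 254, 254]
144 [254, 253, 251, 250, 247, 198, 162, 184, 225, 223, 214, 182, 172, 176, 176, 170, 173, 168, 168, 171, 175, 183, 168, 192, 248, 254, 254, 254, 254]
col312 [254, 254, 251, 231, 172, 133, 169, 168, 169, 169, 168, 171, 173, 175, 181, 178, 170, 173, 168, 174, 176, 174, 171, 166, 162, 171, 237, 251]
188 [254, 254, 254, 254, 254, 254, 254, 255, 255, 255, 255, 255, 255, 255, 255, 255, 255, 255, 255, 255, 255, 254, 253, 253, 252, 251, 250]
191 [254, 254, 254, 254, 254, 255, 255, 125, 78, 79, 75, 87, 99, 95, 99, 108, 105, 119, 141, 142, 154, 255, 254, 253, 251, 250, 250]
194 [253, 253, 254, 254, 255, 228, 152, 51, 50, 49, 50, 58, 55, 54, 56, 55, 47, 54, 53, 52, 56, 210, 255, 252, 250, 250, 252]
198 [236, 250, 254, 255, 120, 66, 131, 131, 97, 78, 66, 54, 59, 52, 51, 53, 66, 69, 84, 92, 88, 81, 50, 158, 252, 251, 251]
202 [234, 236, 226, 135, 108, 111, 93, 44, 43, 48, 45, 48, 49, 50, 53, 52, 53, 61, 59, 62, 76, 85, 65, 71, 227, 252, 251]
hole [ 0.07990771 -0.00507387  0.13215512] tube far [0.03916099 0.00131043 0.0815    ] shift mm 54.746718390282346 -6.384304031388479
```

```bash
python3 -m handwheel '[[0.08,-0.01,0,0],[0.176,-0.021,0,0],[0.176,-0.021,0.05,0],[0.176,-0.021,0.1,0],[0.176,-0.021,0.125,0],[0.176,-0.021,0.125,0],[0.176,-0.021,0.125,0]]'; python3 - <<'E'
from park import *
print(z)
for r in range(172,204,4): print(r,[int(v) for v in f[r,284:352:2,0]])
print("col314",[int(v) for v in f[164:200,314,0]],"col318",[int(v) for v in f[164:200,318,0]])
E
```

```text
time: 31.37
position: [0.484, -0.3445, 0.1492]
tool_rot: [0.855, -0.519, -0.001, -0.0]
ft_force: [-0.0, 0.5, -2.8]
grip_width: 0.0215
grip_force: 44.4
0.14989630072570548
172 [254, 254, 254, 254, 254, 254, 254, 254, 254, 254, 254, 254, 254, 254, 254, 254, 254, 255, 253, 217, 217, 220, 219, 224, 224, 227, 227, 223, 223, 222, 221, 222, 218, 217]
176 [254, 254, 254, 254, 254, 254, 254, 254, 254, 254, 254, 254, 254, 254, 254, 254, 255, 249, 223, 223, 219, 220, 217, 216, 219, 223, 223, 226, 229, 228, 225, 224, 221, 221]
180 [254, 254, 254, 254, 254, 254, 254, 254, 254, 254, 254, 254, 254, 254, 254, 254, 230, 210, 209, 215, 220, 225, 225, 218, 219, 218, 219, 217, 221, 225, 228, 229, 227, 222]
184 [254, 254, 254, 254, 254, 254, 254, 254, 254, 254, 254, 254, 254, 252, 252, 247, 226, 170, 165, 170, 167, 161, 159, 159, 183, 209, 218, 220, 219, 220, 220, 223, 226, 228]
188 [254, 254, 254, 254, 254, 254, 254, 254, 254, 254, 252, 243, 200, 173, 170, 172, 170, 175, 173, 172, 174, 177, 173, 181, 175, 164, 156, 193, 219, 220, 218, 219, 220, 224]
192 [254, 254, 254, 254, 254, 254, 254, 254, 239, 226, 205, 151, 62, 52, 49, 51, 53, 50, 59, 53, 58, 54, 57, 56, 58, 60, 149, 168, 157, 207, 222, 218, 220, 218]
196 [251, 253, 251, 250, 249, 250, 250, 218, 217, 148, 60, 107, 108, 99, 77, 70, 65, 57, 50, 54, 56, 60, 65, 67, 57, 61, 69, 82, 119, 153, 197, 223, 225, 222]
200 [246, 248, 249, 250, 251, 250, 220, 162, 96, 52, 76, 124, 114, 70, 46, 45, 45, 49, 55, 58, 53, 62, 59, 64, 78, 97, 90, 57, 56, 150, 158, 214, 223, 229]
col314 [254, 254, 254, 254, 254, 254, 254, 254, 254, 254, 254, 254, 254, 254, 254, 255, 254, 254, 255, 254, 247, 215, 173, 171, 172, 143, 102, 66, 51, 58, 56, 52, 70, 74, 62, 41] col318 [254, 254, 254, 254, 254, 254, 254, 254, 255, 255, 255, 254, 249, 232, 221, 219, 210, 189, 169, 170, 170, 173, 171, 175, 175, 161, 110, 67, 50, 57, 54, 64, 57, 59, 54, 46]
```

```bash
python3 - <<'E'
from park import *
h=tx((182.3,322.2),z-.055); t=tx((190,321),.0815)
print("hole c",h[0]-.0165,h[1],"tube c",t[0]-.014,t[1], "z",z, "row shift",(h[0]-.0165-t[0]+.014)/.3,(h[1]-t[1])/.3)
E
```

```text
hole c 0.027831072218121915 0.0024519017676900463 tube c 0.02649824858323961 0.0014422634582927458 z 0.15033184980337055 row shift 0.004442745449607684 0.003365461031324335
```

```bash
python3 -m handwheel '[[0.0045,0.0035,0,0],[0.0045,0.0035,0.02,0],[0.0045,0.0035,0.04,0],[0.0045,0.0035,0.055,0],[0.0045,0.0035,0.07,0],[0.0045,0.0035,0.085,0],[0.0045,0.0035,0.1,0],[0.0045,0.0035,0.1,0]]' && python3 -m handwheel '[[0,0,0.012,0],[0,0,0.024,0],[0,0,0.036,0],[0,0,0.048,0],[0,0,0.048,0],[0,0,0.048,0]]'
```

```text
time: 32.13
position: [0.4833, -0.3463, 0.118]
tool_rot: [0.855, -0.519, -0.001, -0.0]
ft_force: [-0.3, 0.3, -3.0]
grip_width: 0.0214
grip_force: 44.4
time: 32.63
position: [0.4838, -0.3467, 0.1048]
tool_rot: [0.855, -0.519, -0.0, -0.0]
ft_force: [0.0, 0.8, -3.2]
grip_width: 0.0215
grip_force: 44.4
```

```bash
python3 -m handwheel '[[0,0,0.005,0],[0,0,0.005,0],[0,0,0.005,0]]' && python3 -m handwheel '[[0,0,0.004,0],[0,0,0.004,0],[0,0,0.004,0]]' && python3 -m handwheel '[[0,0,0.003,0],[0,0,0.003,0],[0,0,0.003,0]]'
```

```text
time: 32.88
position: [0.484, -0.3468, 0.1037]
tool_rot: [0.855, -0.519, 0.0, 0.0]
ft_force: [0.2, 0.7, -3.5]
grip_width: 0.0213
grip_force: 44.4
time: 33.13
position: [0.484, -0.3467, 0.1029]
tool_rot: [0.855, -0.519, 0.0, -0.0]
ft_force: [0.1, 2.0, 0.9]
grip_width: 0.021
grip_force: 44.4
time: 33.38
position: [0.4839, -0.3466, 0.1028]
tool_rot: [0.855, -0.519, 0.0, -0.0]
ft_force: [-2.0, 3.2, 6.3]
grip_width: 0.0214
grip_force: 44.4
```

On the floor of the hole. Release and withdraw straight up.

```bash
python3 -m handwheel '[[0,0,-0.003,0],[0,0,-0.003,0],[0,0,-0.003,0],[0,0,-0.003,0],[0,0,-0.003,0],[0,0,-0.06,0],[0,0,-0.18,0],[0,0,-0.3,0],[0,0,-0.45,0],[0,0,-0.45,0],[0,0,-0.45,0],[0,0,-0.45,0]]' 60; python3 - <<'E'
from park import *
o=robot.get_obs(); print(o["position"],yaw(),z,o["time"])
Y=yaw(); u=np.array([np.cos(Y),np.sin(Y)])
B=np.array([.484,-.3467])
for n,p in(("hub",(*(B+.0292*u),.112)),("knobtop",(*(B-.0408*u),.152))): print(n,np.round(proj(c,p),1))
print(find("wrist","crank",3),find("wrist","knob_mid",3),find("wrist","crank_arm",3))
h=cv2.cvtColor(c["frame"],cv2.COLOR_RGB2HSV); 
p=proj(c,(*(B+.0292*u),.112)); r0=int(p[0])
for r in range(r0-24,min(r0+60,268),6): print(r,[int(v) for v in f[r,290:350:2,0]])
cam("top"); print("top",find("top","crank"),find("top","bar12"),find("top","spare_ring"))
E
```

```text
time: 34.38
position: [0.4837, -0.3466, 0.2364]
tool_rot: [0.855, -0.519, -0.0, 0.0]
ft_force: [-0.1, 0.1, 0.3]
grip_width: 0.0524
grip_force: 0.0
[ 0.48313395 -0.34603678  0.23523703] -1.0922292451847029 0.23523702861522458 34.4333
hub [197.7 318.2]
knobtop [299.9 318.4]
[([237.0, 320.0], 0.92), ([264.0, 417.0], 0.83), ([26.0, 387.0], 0.78)] [([287.0, 317.0], 0.85), ([27.0, 390.0], 0.84), ([259.0, 461.0], 0.64)] [([32.0, 386.0], 0.89), ([237.0, 317.0], 0.85), ([261.0, 415.0], 0.71)]
173 [254, 254, 255, 254, 254, 255, 254, 254, 254, 255, 255, 254, 255, 255, 244, 226, 225, 222, 222, 219, 224, 228, 231, 232, 228, 224, 225, 225, 220, 217]
179 [255, 255, 254, 255, 254, 255, 255, 255, 255, 251, 160, 139, 90, 58, 56, 52, 63, 79, 105, 117, 182, 223, 222, 222, 223, 230, 233, 233, 229, 227]
185 [255, 254, 254, 254, 254, 254, 231, 193, 150, 104, 83, 94, 116, 135, 131, 141, 136, 129, 100, 71, 81, 114, 169, 224, 225, 228, 255, 242, 225, 227]
191 [243, 246, 248, 250, 250, 196, 145, 187, 147, 146, 145, 146, 142, 141, 144, 142, 150, 143, 142, 144, 139, 136, 148, 246, 254, 255, 255, 229, 228, 225]
1
[... 929 characters left out ...]
233 [250, 249, 250, 253, 254, 254, 255, 255, 226, 239, 236, 241, 239, 239, 240, 242, 236, 235, 234, 235, 210, 254, 254, 253, 252, 253, 253, 254, 254, 253]
239 [235, 240, 246, 251, 254, 254, 255, 255, 230, 237, 239, 241, 240, 238, 239, 239, 234, 236, 236, 237, 213, 255, 255, 254, 254, 254, 253, 253, 253, 251]
245 [233, 238, 239, 237, 235, 242, 252, 254, 230, 239, 238, 240, 240, 238, 237, 239, 233, 238, 235, 230, 217, 255, 254, 254, 253, 252, 253, 252, 253, 252]
251 [237, 237, 236, 238, 240, 231, 225, 216, 229, 238, 238, 242, 240, 236, 237, 240, 226, 210, 201, 164, 228, 255, 252, 252, 252, 253, 252, 252, 252, 249]
top [] [([304.0, 215.0], 0.55), ([241.0, 249.0], 0.47)] [([300.0, 364.0], 0.91)]
```

The hub shows within ~1 mm of where an upright, fully seated crank should appear, and floor contact came at the expected height. The arm is clear, so I hand in.

```bash
python3 -c "
from rig import job
print(job.hand_in())"
```

```text
the job is handed in; nothing more can be done
None
```

I handed the job in at about 34 s of the 72 s: the cutter measured about 0.15 mm above the 12 mm bar (not re-measured after I pulled the crank off), and the crank is back in its hole, upright and down to the floor.

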